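Load the column warmer

TASK

Swing the crank's folded red-ball handle up until it stands upright, then crank the carriage of the column warmer all the way out to its loading stop. Lay every steel column standing on the bench on its side in a blue cradle of its own on the carriage, either way round, then crank the carriage fully home under the heater bar and fold the handle down flat again. Leave the beaker, the amber bottle and the white jar where they are.

Things in the scene. Friction and masses are not known exactly. Their poses are not given: they have to be found in the camera images.
- column1_mid (a point): centre of a steel chromatography column, 130 mm long, about 0.3 kg: a round tube 24 mm across, 84 mm long, between two dark hexagonal end nuts 23 mm long, 32 mm across flats, 37 mm across corners. Starts standing upright on the bench, centre 65 mm up; z axis along the tube. May be absent. Does not roll when lying.
- column2_mid (a point): centre of a steel chromatography column, 130 mm long, about 0.3 kg: a round tube 24 mm across, 84 mm long, between two dark hexagonal end nuts 23 mm long, 32 mm across flats, 37 mm across corners. Starts standing upright on the bench, centre 65 mm up; z axis along the tube. May be absent. Does not roll when lying.
- column3_mid (a point): centre of a steel chromatography column, 130 mm long, about 0.3 kg: a round tube 24 mm across, 84 mm long, between two dark hexagonal end nuts 23 mm long, 32 mm across flats, 37 mm across corners. Starts standing upright on the bench, centre 65 mm up; z axis along the tube. May be absent. Does not roll when lying.
- column4_mid (a point): centre of a steel chromatography column, 130 mm long, about 0.3 kg: a round tube 24 mm across, 84 mm long, between two dark hexagonal end nuts 23 mm long, 32 mm across flats, 37 mm across corners. Starts standing upright on the bench, centre 65 mm up; z axis along the tube. May be absent. Does not roll when lying.
- cradle1 (a point): Cradle 1 of the four alike on the carriage. The point where a seated column's centre lies, 73 mm above the bench; moves with the carriage. y: lengthwise direction of a column in the cradle, and the way the carriage moves out; z up; x across the cradles.
- cradle2 (a point): Cradle 2 of the four alike on the carriage. A cradle is two blue open V supports, 7 mm thick, centred 31 mm either side of this point along y, carrying the tube just inside its nuts (7 mm play each way). The V's tips are 1 mm above this point, 18 mm to either side.
- cradle3 (a point): Cradle 3 of the four alike on the carriage. Between its two V supports a cradle is free down to the carriage plate, 28 mm below this point. The cradle points are 66 mm apart along x.
- cradle4 (a point): Cradle 4 of the four alike on the carriage. The white bed plate under carriage and crank is fixed, 300 mm along x by 420 mm along y, 16 mm thick.
- carriage (a joint): slide of the aluminium carriage, m: 0 = fully home, 0.100 = fully out at the loading stop, along +y of the cradles; driven only by the crank. A fixed white heater bar (40 mm wide along y, underside 114 mm, top 136 mm above the bench, posts at its ends) crosses over the middle of the cradles when home; when out, it is 100 mm from the cradle points towards -y.
- crank (a joint): angle of the crank about its vertical axis, rad: 0 = carriage home, 12.57 (two full turns counter-clockwise seen from above) = fully out, with stops at both ends; it stays where it is left, and turns with 2 to 3 N at the ball. carriage = crank x 0.00796.
- handle (a joint): fold angle of the crank handle about the handle pin, rad: 0 = folded flat, pointing from the pin back to the crank axis; 1.57 = standing straight up, against a stop. Light friction holds it at any angle (about 1 N at the ball).
- crank_axis (a point): point on the vertical crank axis at the height of the handle pin, 110 mm above the bench. The crank arm below it is a bar 14 mm wide, 8 mm thick, its top 96 mm above the bench; a shaft 18 mm across carries it; the gearbox under it is 100 mm square and its top is 70 mm above the bench.
- handle_pin (a point): the pin on which the handle folds, at the outer end of the crank arm, 60 mm from the crank axis and 110 mm above the bench; the pin is level and at right angles to the arm.
- ball (a point): centre of the red ball knob, 24 mm across, at the end of the handle, 50 mm from the handle pin on a 9 mm stem, about which the ball spins freely. Folded, it lies 110 mm above the bench, 10 mm from the crank axis, 14 mm above the arm's top; upright, 160 mm above the bench, over the pin.
- beaker_mid (a point): middle of a glass beaker, 68 mm across, 85 mm tall; leave it alone
- amber_mid (a point): middle of an amber bottle with a blue cap, 56 mm across, 120 mm tall; leave it alone
- jar_mid (a point): middle of a white jar with a blue cap, 64 mm across, 75 mm tall; leave it alone
Not all that is in view belongs to the job. What is shaped like the part that bears column2_mid but purple is not meant.

How it is judged:
On the way, in this order (a step that is already met when the one before it is completed fails the run):
1. the handle is swung out upright (above 1.35 rad) before the carriage is cranked out (carriage still under 0.03) (value of joint handle above 1.35 rad and value of joint carriage below 0.03 m), for 0.1 s.
2. the carriage is cranked out to its loading stop (above 0.094) (value of joint carriage above 0.094 m), for 0.2 s.
3. every column lies in a cradle while the carriage is still out (above 0.085) (((horizontal distance between column1_mid and cradle1 below 0.013 m and z of column1_mid in the frame of cradle1 between -0.006 and 0.006 m and angle between the z axis of column1_mid and the y axis of cradle1, either way round below 0.12 rad) or (horizontal distance between column1_mid and cradle2 below 0.013 m and z of column1_mid in the frame of cradle2 between -0.006 and 0.006 m and angle between the z axis of column1_mid and the y axis of cradle2, either way round below 0.12 rad) or (horizontal distance between column1_mid and cradle3 below 0.013 m and z of column1_mid in the frame of cradle3 between -0.006 and 0.006 m and angle between the z axis of column1_mid and the y axis of cradle3, either way round below 0.12 rad) or (horizontal distance between column1_mid and cradle4 below 0.013 m and z of column1_mid in the frame of cradle4 between -0.006 and 0.006 m and angle between the z axis of column1_mid and the y axis of cradle4, either way round below 0.12 rad)) and ((horizontal distance between column2_mid and cradle1 below 0.013 m and z of column2_mid in the frame of cradle1 between -0.006 and 0.006 m and angle between the z axis of column2_mid and the y axis of cradle1, either way round below 0.12 rad) or (horizontal distance between column2_mid and cradle2 below 0.013 m and z of column2_mid in the frame of cradle2 between -0.006 and 0.006 m and angle between the z axis of column2_mid and the y axis of cradle2, either way round below 0.12 rad) or (horizontal distance between column2_mid and cradle3 below 0.013 m and z of column2_mid in the frame of cradle3 between -0.006 and 0.006 m and angle between the z axis of column2_mid and the y axis of cradle3, either way round below 0.12 rad) or (horizontal distance between column2_mid and cradle4 below 0.013 m and z of column2_mid in the frame of cradle4 between -0.006 and 0.006 m and angle between the z axis of column2_mid and the y axis of cradle4, either way round below 0.12 rad)) and ((horizontal distance between column3_mid and cradle1 below 0.013 m and z of column3_mid in the frame of cradle1 between -0.006 and 0.006 m and angle between the z axis of column3_mid and the y axis of cradle1, either way round below 0.12 rad) or (horizontal distance between column3_mid and cradle2 below 0.013 m and z of column3_mid in the frame of cradle2 between -0.006 and 0.006 m and angle between the z axis of column3_mid and the y axis of cradle2, either way round below 0.12 rad) or (horizontal distance between column3_mid and cradle3 below 0.013 m and z of column3_mid in the frame of cradle3 between -0.006 and 0.006 m and angle between the z axis of column3_mid and the y axis of cradle3, either way round below 0.12 rad) or (horizontal distance between column3_mid and cradle4 below 0.013 m and z of column3_mid in the frame of cradle4 between -0.006 and 0.006 m and angle between the z axis of column3_mid and the y axis of cradle4, either way round below 0.12 rad)) and ((horizontal distance between column4_mid and cradle1 below 0.013 m and z of column4_mid in the frame of cradle1 between -0.006 and 0.006 m and angle between the z axis of column4_mid and the y axis of cradle1, either way round below 0.12 rad) or (horizontal distance between column4_mid and cradle2 below 0.013 m and z of column4_mid in the frame of cradle2 between -0.006 and 0.006 m and angle between the z axis of column4_mid and the y axis of cradle2, either way round below 0.12 rad) or (horizontal distance between column4_mid and cradle3 below 0.013 m and z of column4_mid in the frame of cradle3 between -0.006 and 0.006 m and angle between the z axis of column4_mid and the y axis of cradle3, either way round below 0.12 rad) or (horizontal distance between column4_mid and cradle4 below 0.013 m and z of column4_mid in the frame of cradle4 between -0.006 and 0.006 m and angle between the z axis of column4_mid and the y axis of cradle4, either way round below 0.12 rad)) and value of joint carriage above 0.085 m), for 0.2 s.
4. the carriage is cranked home (under 0.005) with the handle upright (above 1.2 rad) (value of joint carriage below 0.005 m and value of joint handle above 1.2 rad), for 0.1 s.
At the end, for the whole second after the job is handed in: Every column present lies at rest in a cradle (its middle within 13 mm of the cradle point in plan and 6 mm in height, its axis within 0.12 rad of the cradle's length), the carriage is home (joint under 0.005 m) and the handle is folded flat (joint under 0.15 rad) (((horizontal distance between column1_mid and cradle1 below 0.013 m and z of column1_mid in the frame of cradle1 between -0.006 and 0.006 m and angle between the z axis of column1_mid and the y axis of cradle1, either way round below 0.12 rad) or (horizontal distance between column1_mid and cradle2 below 0.013 m and z of column1_mid in the frame of cradle2 between -0.006 and 0.006 m and angle between the z axis of column1_mid and the y axis of cradle2, either way round below 0.12 rad) or (horizontal distance between column1_mid and cradle3 below 0.013 m and z of column1_mid in the frame of cradle3 between -0.006 and 0.006 m and angle between the z axis of column1_mid and the y axis of cradle3, either way round below 0.12 rad) or (horizontal distance between column1_mid and cradle4 below 0.013 m and z of column1_mid in the frame of cradle4 between -0.006 and 0.006 m and angle between the z axis of column1_mid and the y axis of cradle4, either way round below 0.12 rad)) and ((horizontal distance between column2_mid and cradle1 below 0.013 m and z of column2_mid in the frame of cradle1 between -0.006 and 0.006 m and angle between the z axis of column2_mid and the y axis of cradle1, either way round below 0.12 rad) or (horizontal distance between column2_mid and cradle2 below 0.013 m and z of column2_mid in the frame of cradle2 between -0.006 and 0.006 m and angle between the z axis of column2_mid and the y axis of cradle2, either way round below 0.12 rad) or (horizontal distance between column2_mid and cradle3 below 0.013 m and z of column2_mid in the frame of cradle3 between -0.006 and 0.006 m and angle between the z axis of column2_mid and the y axis of cradle3, either way round below 0.12 rad) or (horizontal distance between column2_mid and cradle4 below 0.013 m and z of column2_mid in the frame of cradle4 between -0.006 and 0.006 m and angle between the z axis of column2_mid and the y axis of cradle4, either way round below 0.12 rad)) and ((horizontal distance between column3_mid and cradle1 below 0.013 m and z of column3_mid in the frame of cradle1 between -0.006 and 0.006 m and angle between the z axis of column3_mid and the y axis of cradle1, either way round below 0.12 rad) or (horizontal distance between column3_mid and cradle2 below 0.013 m and z of column3_mid in the frame of cradle2 between -0.006 and 0.006 m and angle between the z axis of column3_mid and the y axis of cradle2, either way round below 0.12 rad) or (horizontal distance between column3_mid and cradle3 below 0.013 m and z of column3_mid in the frame of cradle3 between -0.006 and 0.006 m and angle between the z axis of column3_mid and the y axis of cradle3, either way round below 0.12 rad) or (horizontal distance between column3_mid and cradle4 below 0.013 m and z of column3_mid in the frame of cradle4 between -0.006 and 0.006 m and angle between the z axis of column3_mid and the y axis of cradle4, either way round below 0.12 rad)) and ((horizontal distance between column4_mid and cradle1 below 0.013 m and z of column4_mid in the frame of cradle1 between -0.006 and 0.006 m and angle between the z axis of column4_mid and the y axis of cradle1, either way round below 0.12 rad) or (horizontal distance between column4_mid and cradle2 below 0.013 m and z of column4_mid in the frame of cradle2 between -0.006 and 0.006 m and angle between the z axis of column4_mid and the y axis of cradle2, either way round below 0.12 rad) or (horizontal distance between column4_mid and cradle3 below 0.013 m and z of column4_mid in the frame of cradle3 between -0.006 and 0.006 m and angle between the z axis of column4_mid and the y axis of cradle3, either way round below 0.12 rad) or (horizontal distance between column4_mid and cradle4 below 0.013 m and z of column4_mid in the frame of cradle4 between -0.006 and 0.006 m and angle between the z axis of column4_mid and the y axis of cradle4, either way round below 0.12 rad)) and value of joint carriage below 0.005 m and value of joint handle below 0.15 rad); the robot touches nothing.
It fails at once if the beaker is moved more than 30 mm (distance of beaker_mid from where it was at the start of the episode above 0.03 m).
It fails at once if the amber bottle is moved more than 30 mm (distance of amber_mid from where it was at the start of the episode above 0.03 m).
It fails at once if the white jar is moved more than 30 mm (distance of jar_mid from where it was at the start of the episode above 0.03 m).
Of column1, column2, column3, column4 only 2 to 4 are there at a start; the rules pass over those that are not, and their reading is None.
At some moment in a run one of column1, column2, column3, column4 may be knocked a few centimetres aside while the robot is not near it.
Once in a run the grip may slacken for a moment while it holds something.
It also fails if it takes over 210 s, if anything falls off the work surface, if the arm or the gripper's body presses on something with over 40 N, if the wrist force passes 120 N, or if a joint passes its speed limit or range.

ROBOT

A 7-joint arm with a two-finger parallel gripper is mounted at the origin on the work surface. World frame = base frame: x ahead of the robot, y to its left, z up, the work surface at z = 0. Lengths are in m, angles in rad, forces in N, time in s.
With the tool pointing down it reaches from about 0.35 to 0.9 m from the base axis. Payload 8.1 kg.
Tool frame: the origin (TCP) lies midway between the tips of the shut fingers; the grasp point (between the pads) lies 19 mm behind it; z points along the fingers, y is the direction in which the jaws open and shut (so a half turn about z gives the same grasp; the last joint's range is limited). The gripper opens to 92 mm and grips with 3 to 60 N. Pads are 19 mm wide; open, the fingers measure 130 mm over their backs; the gripper's body (75 mm by 190 mm) begins 47 mm behind the grasp point.
Start: joints at [-1.204, 0.434, 0.025, 1.573, -0.012, 1.134, -0.075], TCP at [0.283, 0.557, 0.188] pointing down, gripper open.
Joint ranges: [-2.62, 2.62], [-0.44, 2.09], [-1.27, 1.32], [0.08, 2.57], [-1.32, 4.46], [0.12, 2], [-2.74, 2.74]. Speed limits (rad/s): [2.22, 2.22, 3.01, 3.01, 3.14, 3.14, 3.14].

INTERFACE

Orientations are given as a rotation vector (axis times angle).
In Python, from cell import monitor, get_image, get_calibration, workorder, look_for, masks_of gives the robot as it stands.
- The arm moves only by the shell command python3 -m crank 'ROWS' [FORCE]. ROWS is JSON, a list of rows, each a list of 3 entries, a list of its own where there are three numbers: the shift along the tool's x, y, z in cm, then the turn about the tool's z in degrees, then the closure in counts, from 0 (fully open) to 255 (shut). A call has 1 to 5 rows; each row shifts and turns the commanded pose from where the row before left it, along the tool's axes as they then stand; what a row does not reach is not made up. A row lasts 1/10 s, in which the tool goes at most 50 mm and 8.59 degrees, less where a joint would pass 70% of its speed; a pose out of reach is approached as far as the arm can. A call with a gripper value outside its range is refused whole. The fingers move at their own pace and stop on an object; FORCE is the grip in N (left out, the last holds). Time passes only in rows, so rows that do not move let the fingers close. It gives the time, the measured TCP pose, the force and the opening at its end, in the units of the state.
- monitor.observe(): the state, without advancing time (a new reading comes with each control period).
- get_image(name): name is "side" or "top" or "wrist"; returns (picture, depth): 384x512x3 uint8, red, green, blue; 384x512 float32, m along the optical axis (not along the pixel's ray), 0 where there is no reading.
- get_calibration(name): a dict with "fx", "fy", "cx", "cy" (pixels), "R" (3x3) and "t" (3): a world point X has camera coordinates R X + t. Camera axes: x right, y down, z forward; pixel columns grow to the right and rows downward; lengths in m; the calibration is good to about 2 mm. A picture is of the moment at which its call begins: read the wrist's pose just before it. get_calibration takes no time and is no camera call; for the wrist camera it gives the pose at the moment of the call.
- workorder.sign_off(): hands the job in, once; it reports no verdict.
Trained networks look in the newest picture that a camera, given by its name, has taken for a name from the list of things; names that differ only in an ending like _2 or _b are one class to them, and where a whole thing is asked for, a point or a joint stands for the part that bears it (a point fixed in the world has none). Each returns a list of dicts, best first, with "score" (0 to 1); they miss things now and then, are a little off and sometimes report something else, mostly with a low value. They report only what shows in the picture. A call takes as long as a camera call. They do not tell look-alikes from the thing itself.
- look_for(label, camera): "location" ([x, y, z] in m, in world coordinates, good to about 4 mm: the middle of the surface that is visible of it).
- masks_of(label, camera): "region" (384x512 bool, what is visible of it).
The state is a dict: "clock": time; "joints": joint angles; "dq": joint speeds; "joint_efforts": joint torques, N m; "position": TCP position; "ee_rot": TCP orientation; "force": force on the tool from outside, world axes, zero at the start; "ft_torque": the same for the moment, N m; "width": opening from 0.0 (shut) to 1.0 (fully open).
Only numpy, scipy, OpenCV 4.12 (cv2) and the standard library are available. Lean on these libraries where they do the work, as an engineer would, in place of code of your own. Each camera call takes 0.05 s, during which the arm holds its last target.

## Working session

There is one attempt and no reset: what is moved stays moved. The work goes in short steps, Python scripts to look and compute and a shell command to move; the robot and the scene stay as the last step left them, time stands still between calls to the robot, and variables do not carry over. Pictures are saved under pics/ and viewed, and the job is handed in when it is done.

```bash
ls; mkdir -p pics
cat > h.py <<'E'
import numpy as np, cv2
from scipy.spatial.transform import Rotation as Ro
from cell import monitor, get_image, get_calibration, workorder, look_for, masks_of
def st():
    s=monitor.observe(); R=Ro.from_rotvec(s['ee_rot']).as_matrix()
    return s,np.array(s['position']),R
def show():
    s,p,R=st(); print('t',round(s['clock'],2),'p',np.round(p,4),'x',np.round(R[:,0],3),'y',np.round(R[:,1],3),'z',np.round(R[:,2],3),'w',round(s['width'],3),'F',np.round(s['force'],1),'q',np.round(s['joints'],2))
def save(img,name,box=None,sc=1):
    if box: img=img[box[1]:box[3],box[0]:box[2]]
    img=cv2.resize(img,None,fx=sc,fy=sc,interpolation=cv2.INTER_CUBIC)
    cv2.imwrite('pics/'+name+'.png',img[:,:,::-1])
def cloud(cam,d):
    c=get_calibration(cam); v,u=np.mgrid[0:384,0:512]
    P=np.stack([(u-c['cx'])/c['fx']*d,(v-c['cy'])/c['fy']*d,d],-1)
    return (P-np.array(c['t']))@np.array(c['R'])
def proj(cam,X):
    c=get_calibration(cam); q=np.array(c['R'])@np.array(X)+np.array(c['t'])
    return c['fx']*q[0]/q[2]+c['cx'],c['fy']*q[1]/q[2]+c['cy']
E
python3 - <<'E'
from h import *
show()
for n in ('side','top','wrist'):
    im,d=get_image(n); save(im,'a_'+n); np.savez('a_'+n,im=im,d=d,P=cloud(n,d))
    c=get_calibration(n); print(n,np.round(-np.array(c['R']).T@c['t'],3),np.round(c['R'],2).tolist(),c['fx'])
E
```

```text
pics
t 0.0 p [0.2828 0.5567 0.1872] x [-0.892  0.453 -0.   ] y [ 0.453  0.892 -0.002] z [-0.001 -0.001 -1.   ] w 1.0 F [ 0.5 -0.4  0.3] q [-1.2   0.44  0.02  1.57 -0.01  1.13 -0.08]
side [ 0.385 -1.078  0.924] [[0.98, -0.19, 0.01], [-0.1, -0.6, -0.79], [0.16, 0.78, -0.61]] 473.1518870774201
top [ 0.328 -0.022  1.379] [[0.04, -1.0, 0.0], [-0.98, -0.04, -0.2], [0.2, 0.01, -0.98]] 394.69788072678745
wrist [0.215 0.591 0.383] [[0.45, 0.89, -0.0], [0.86, -0.43, 0.28], [0.25, -0.13, -0.96]] 297.2052086771527
```

Run:
```python
from h import *
get_image('top')
for l in ('column1_mid','cradle1','carriage','crank','handle','ball','beaker_mid','amber_mid','jar_mid','crank_axis','handle_pin'):
    r=look_for(l,'top'); print(l,[(round(x['score'],2),np.round(x['location'],3).tolist()) for x in r[:7]])
get_image('side')
for l in ('column1_mid','cradle1','ball','handle'):
    r=look_for(l,'side'); print(l,[(round(x['score'],2),np.round(x['location'],3).tolist()) for x in r[:7]])
a=np.load('a_top.npz'); save(a['im'],'a_topz',(110,90,360,270),3.2)
a=np.load('a_side.npz'); save(a['im'],'a_sidez',(160,165,330,295),4.5)
```

```text
column1_mid [(0.57, [0.448, 0.37, 0.116]), (0.42, [0.802, 0.083, 0.077])]
cradle1 [(0.9, [0.544, -0.046, 0.041]), (0.59, [0.539, -0.216, 0.114]), (0.3, [0.415, -0.478, 0.044])]
carriage [(0.79, [0.541, -0.05, 0.046])]
crank [(0.62, [0.538, -0.211, 0.113])]
handle [(0.51, [0.54, -0.215, 0.115])]
ball [(0.69, [0.418, -0.475, 0.044]), (0.2, [0.589, 0.206, 0.124])]
beaker_mid [(0.65, [0.414, -0.477, 0.047]), (0.42, [0.542, -0.21, 0.105])]
amber_mid [(0.82, [0.647, -0.422, 0.08])]
jar_mid [(0.86, [0.8, 0.084, 0.079])]
crank_axis [(0.63, [0.539, -0.219, 0.114]), (0.31, [0.541, -0.05, 0.049])]
handle_pin [(0.54, [0.543, -0.212, 0.107]), (0.3, [0.804, 0.086, 0.081])]
column1_mid [(0.6, [0.448, 0.369, 0.08])]
cradle1 [(0.63, [0.544, -0.08, 0.048])]
ball [(0.72, [0.536, -0.222, 0.098]), (0.56, [0.54, -0.221, 0.113])]
handle [(0.45, [0.541, -0.084, 0.045]), (0.4, [0.541, -0.222, 0.109])]
```

```bash
cat >> h.py <<'E'
def ray(cam,u,v,z):
    c=get_calibration(cam); R=np.array(c['R']); o=-R.T@np.array(c['t'])
    d=R.T@np.array([(u-c['cx'])/c['fx'],(v-c['cy'])/c['fy'],1.]); return o+d*(z-o[2])/d[2]
E
python3 - <<'E'
from h import *
a=np.load('a_top.npz'); P=a['P']; im=a['im'].astype(int)
for c in [(348,255),(722,230),(748,497),(363,523)]:
    print(np.round(ray('top',c[0]/3.2+110,c[1]/3.2+90,.016),4))
# bar: z 0.125-0.145
m=(abs(P[...,2]-.136)<.012)&(P[...,0]>.35)&(P[...,0]<.75)&(P[...,1]<0.0)&(P[...,1]>-.2)
print(m.sum(), P[m].min(0),P[m].max(0)); r=cv2.minAreaRect(P[m][:,:2].astype(np.float32)); print('bar',r)
print(np.median(P[m][:,2]))
# grey gearbox top
m=(abs(P[...,2]-.07)<.008)&(P[...,0]>.40)&(P[...,0]<.75)&(P[...,1]<-.15)&(P[...,1]>-.35)
r=cv2.minAreaRect(P[m][:,:2].astype(np.float32)); print('gear',m.sum(),r)
red=(im[...,0]>150)&(im[...,1]<70)&(im[...,2]<80)
for n in ('top','side'):
    a=np.load(f'a_{n}.npz');im=a['im'].astype(int);P2=a['P']
    red=(im[...,0]>130)&(im[...,1]<70)&(im[...,2]<80)&(abs(P2[...,0]-.54)<.1)&(abs(P2[...,1]+.22)<.1)
    v,u=np.nonzero(red); print(n,red.sum(),u.mean(),v.mean(),ray(n,u.mean(),v.mean(),.11),np.median(P2[red],0),P2[red].max(0))
P=np.load('a_top.npz')['P']; im=np.load('a_top.npz')['im'].astype(int)
m=(P[...,2]>.118)&(P[...,2]<.14)&(P[...,0]>.3)&(P[...,0]<.8)&(P[...,1]>0.05)&(P[...,1]<.45)
n,l,s,c=cv2.connectedComponentsWithStats(m.astype(np.uint8))
for i in range(1,n):
    if s[i,4]>8: q=P[l==i]; print('col',s[i,4],np.round(c[i],1),np.round(ray('top',*c[i],.13),4),np.round(np.median(q,0),4),im[l==i].mean(0).round())
E
```

```text
[0.6758 0.1444 0.016 ]
[ 0.7215 -0.2717  0.016 ]
[ 0.4262 -0.3001  0.016 ]
[0.3821 0.1101 0.016 ]
1132 [ 0.40399734 -0.10519943  0.12487802] [ 0.69751379 -0.03852796  0.14395246]
bar ((0.5497487783432007, -0.07233362644910812), (0.29345449805259705, 0.04017492011189461), 6.367494106292725)
0.13588029502021431
gear 778 ((0.5667511820793152, -0.22079911828041077), (0.18073196709156036, 0.10080203413963318), 6.801526069641113)
top 25 325.04 208.4 [ 0.53612269 -0.22040333  0.11      ] [ 0.53551788 -0.21856972  0.11998363] [ 0.54235578 -0.21174083  0.12320675]
side 47 240.85106382978722 234.74468085106383 [ 0.53411614 -0.22075801  0.11      ] [ 0.53243606 -0.22703477  0.11701807] [ 0.54375874 -0.21813039  0.12257015]
col 86 [200.2 134.5] [0.765  0.1996 0.13  ] [0.7651 0.1999 0.1296] [103.  53. 148.]
col 93 [193.7 158.3] [0.6819 0.2151 0.13  ] [0.6823 0.2149 0.1301] [102.  54. 147.]
col 96 [141.  181.2] [0.5982 0.3803 0.13  ] [0.599  0.3804 0.1297] [69. 76. 82.]
col 96 [193.  184.2] [0.5951 0.2108 0.13  ] [0.5953 0.2107 0.1304] [70. 77. 83.]
col 99 [137.5 225.5] [0.4539 0.3764 0.13  ] [0.4537 0.3763 0.1302] [71. 78. 84.]
col 99 [179.3 237.4] [0.4218 0.2411 0.13  ] [0.4219 0.2413 0.1298] [75. 82. 88.]
```

Run:
```python
from h import *
a=np.load('a_top.npz'); im=a['im']; P=a['P']
save(im,'a_crank',(295,180,350,235),12)
a2=np.load('a_side.npz'); save(a2['im'],'a_crank_s',(205,215,275,285),9)
# stem/handle points by depth 0.085..0.125 in crank area
for n in('top','side'):
    P=np.load(f'a_{n}.npz')['P']
    m=(P[...,2]>.085)&(P[...,2]<.128)&(P[...,0]>.46)&(P[...,0]<.66)&(P[...,1]<-.13)&(P[...,1]>-.3)
    v,u=np.nonzero(m)
    q=P[m]; print(n,m.sum()); print(np.round(np.c_[u,v,q*1000][::2]).astype(int).tolist())
P=np.load('a_top.npz')['P']; im=im.astype(int)
m=(abs(P[...,2]-.07)<.006)&(P[...,0]>.45)&(P[...,0]<.61)&(P[...,1]<-.15)&(P[...,1]>-.35)&(im.max(-1)<185)
n,l,s,c=cv2.connectedComponentsWithStats(m.astype(np.uint8)); i=1+s[1:,4].argmax()
r=cv2.minAreaRect(P[l==i][:,:2].astype(np.float32)); print('gear',s[i],r)
```

```text
top 142
[[317, 194, 581, -192, 121], [315, 195, 582, -189, 98], [317, 195, 579, -193, 113], [313, 196, 576, -181, 110], [315, 196, 575, -187, 112], [317, 196, 576, -193, 113], [319, 196, 575, -199, 118], [314, 197, 572, -184, 112], [316, 197, 571, -189, 120], [318, 197, 573, -197, 107], [314, 198, 569, -184, 110], [316, 198, 569, -191, 111], [318, 198, 570, -197, 109], [315, 199, 566, -187, 111], [317, 199, 566, -194, 111], [319, 199, 566, -200, 112], [316, 200, 565, -192, 99], [318, 200, 562, -197, 115], [320, 200, 563, -204, 111], [317, 201, 562, -196, 96], [319, 201, 559, -200, 114], [321, 201, 559, -206, 115], [317, 202, 558, -196, 99], [319, 202, 556, -200, 114], [321, 202, 556, -206, 116], [318, 203, 555, -199, 98], [320, 203, 553, -203, 114], [322, 203, 553, -210, 113], [319, 204, 551, -202, 101], [321, 204, 550, -207, 113], [323, 204, 550, -213, 111], [320, 205, 549, -206, 95], [322, 205, 546, -210, 114], [319, 206, 546, -203, 96], [321, 206, 546, -209, 96], [323, 206, 542, -212, 119], [325, 206, 542, -219, 120], [327, 206, 544, -226, 114], [321, 207, 542, -209, 97], [323, 20
[... 4169 characters left out ...]
 [239, 242, 528, -231, 95], [241, 242, 533, -228, 92], [232, 243, 510, -231, 95], [234, 243, 515, -232, 96], [236, 243, 519, -236, 99], [238, 243, 525, -234, 95], [240, 243, 530, -233, 93], [232, 244, 510, -233, 94], [234, 244, 514, -237, 97], [236, 244, 519, -237, 96], [238, 244, 524, -235, 93], [240, 244, 530, -232, 89], [232, 245, 510, -233, 90], [234, 245, 514, -239, 95], [236, 245, 518, -242, 97], [238, 245, 525, -233, 87], [240, 245, 530, -234, 87], [234, 246, 514, -240, 93], [236, 246, 518, -241, 93], [238, 246, 524, -238, 89], [235, 247, 516, -242, 91]]
gear [311 198  30  32 371] ((0.5265589952468872, -0.22590047121047974), (0.100095734000206, 0.09917841851711273), 6.107662677764893)
```

```bash
python3 -m crank '[[[0,0,0],-8.5,0],[[0,0,0],-8.5,0],[[0,0,0],-8.5,0],[[0,0,0],-8.5,0],[[0,0,0],-8.5,0]]' 20; python3 -m crank '[[[0,0,-2],-8.5,0],[[0,0,0],-8.5,0],[[0,0,0],-3.5,0]]'
python3 - <<'E'
from h import *
show(); s,p,R=st()
print('to ball cm',np.round(R.T@(np.array([.5347,-.22,.2])-p)*100,2))
E
```

```text
clock: 1.5
position: [0.283, 0.5572, 0.188]
ee_rot: [-0.435, 3.111, -0.0]
force: [-0.3, 0.5, -0.1]
width: 1.0
clock: 1.8
position: [0.2833, 0.5576, 0.2087]
ee_rot: [-0.981, 2.984, 0.002]
force: [-0.4, 0.5, -0.7]
width: 0.999
t 1.8 p [0.2833 0.5576 0.2087] x [-0.805 -0.593 -0.001] y [-0.593  0.805  0.001] z [ 0.     0.001 -1.   ] w 0.999 F [-0.4  0.5 -0.7] q [-1.04  0.43 -0.22  1.53  0.1   1.19  0.93]
to ball cm [ 25.89 -77.52   0.79]
```

```bash
for i in 1; do python3 -m crank '[[[1.4,-4.2,0],0,0],[[1.4,-4.2,0],0,0],[[1.4,-4.2,0],0,0],[[1.4,-4.2,0],0,0],[[1.4,-4.2,0],0,0]]'; done; python3 -m crank '[[[1.4,-4.2,0],0,0],[[1.4,-4.2,0],0,0],[[1.4,-4.2,0],0,0],[[1.4,-4.2,0],0,0],[[1.4,-4.2,0],0,0]]';python3 -m crank '[[[1.4,-4.2,0],0,0],[[1.4,-4.2,0],0,0],[[1.4,-4.2,0],0,0],[[1.4,-4.2,0],0,0],[[1.4,-4.2,0],0,0]]'
python3 - <<'E'
from h import *
show(); s,p,R=st()
print('to ball cm',np.round(R.T@(np.array([.5347,-.22,.2])-p)*100,2))
E
```

```text
clock: 2.3
position: [0.3504, 0.3446, 0.2082]
ee_rot: [-0.973, 2.987, 0.0]
force: [1.1, 0.5, 0.4]
width: 1.002
clock: 2.8
position: [0.4175, 0.1337, 0.2084]
ee_rot: [-0.973, 2.986, 0.0]
force: [0.6, 0.0, 0.3]
width: 1.0
clock: 3.3
position: [0.4846, -0.0774, 0.2084]
ee_rot: [-0.973, 2.986, -0.0]
force: [0.7, -1.1, -0.3]
width: 0.999
t 3.3 p [ 0.4846 -0.0774  0.2084] x [-0.808 -0.589 -0.001] y [-0.589  0.808 -0.   ] z [ 0.001  0.    -1.   ] w 0.999 F [ 0.7 -1.1 -0.3] q [-0.1   0.19  0.17  1.87 -0.04  1.08  2.29]
to ball cm [  4.36 -14.48   0.84]
```

```bash
for i in 1; do 
python3 -m crank '[[[0,0,0],8.5,0],[[0,0,0],8.5,0],[[0,0,0],8.5,0],[[0,0,0],8.5,0],[[0,0,0],8.5,0]]' >/dev/null
python3 -m crank '[[[0,0,0],8.5,0],[[0,0,0],8.5,0],[[0,0,0],8.5,0],[[0,0,0],8.5,0],[[0,0,0],8.5,0]]' >/dev/null
python3 -m crank '[[[0,0,0],8.5,0],[[0,0,0],8.5,0],[[0,0,0],8.5,0],[[0,0,0],8.5,0],[[0,0,0],8.5,0]]' >/dev/null
python3 -m crank '[[[0,0,0],8.5,0],[[0,0,0],8.5,0],[[0,0,0],8.5,0],[[0,0,0],8.5,0],[[0,0,0],8.5,0]]' >/dev/null
python3 -m crank '[[[0,0,0],5,0],[[0,0,0],5,0]]' >/dev/null
done
python3 - <<'E'
from h import *
show(); s,p,R=st()
print('to ball cm',np.round(R.T@(np.array([.5347,-.22,.2])-p)*100,2))
im,d=get_image('wrist'); save(im,'b_wrist'); np.savez('b_wrist',im=im,d=d,P=cloud('wrist',d))
E
```

```text
t 5.5 p [ 0.4843 -0.0755  0.2081] x [0.81  0.586 0.   ] y [ 0.586 -0.81   0.   ] z [ 0.  0. -1.] w 0.996 F [-0.2 -1.1  0.5] q [-0.48  0.21  0.64  1.9  -0.14  1.08 -0.73]
to ball cm [-4.38 14.66  0.81]
```

Run:
```python
from h import *
a=np.load('b_wrist.npz'); im=a['im'].astype(int); P=a['P']
red=(im[...,0]>120)&(im[...,1]<70)&(im[...,2]<80)&(np.mgrid[0:384,0:512][1]>360)
v,u=np.nonzero(red); print(red.sum(),u.mean(),v.mean(),ray('wrist',u.mean(),v.mean(),.11))
save(a['im'],'b_crop',(360,140,460,250),5)
# stem points
m=(P[...,2]>.105)&(P[...,2]<.125)&(~red)&(np.hypot(P[...,0]-.556,P[...,1]+.205)<.05)
q=P[m]; print(m.sum(), q.mean(0)); u_,s_,vt=np.linalg.svd(q[:,:2]-q[:,:2].mean(0),full_matrices=False); print(vt[0],s_, np.degrees(np.arctan2(vt[0][1],vt[0][0])))
m=(P[...,2]>.085)&(P[...,2]<.1)&(np.hypot(P[...,0]-.546,P[...,1]+.21)<.07)&(P[...,1]<-.15)
q=P[m]; print(m.sum(), q.mean(0)); u_,s_,vt=np.linalg.svd(q[:,:2]-q[:,:2].mean(0),full_matrices=False); print(vt[0],s_, np.degrees(np.arctan2(vt[0][1],vt[0][0])))
```

```text
266 397.5263157894737 225.68421052631578 [ 0.53188139 -0.22422409  0.11      ]
691 [ 0.55421567 -0.20070868  0.11278919]
[-0.86668652 -0.49885317] [0.49988574 0.12480578] -150.07584490773527
662 [ 0.54457985 -0.20639016  0.09422417]
[-0.81764114 -0.57572821] [0.65872618 0.0973622 ] -144.8493551770717
```

```bash
python3 -m crank '[[[-1.5,4.7,0],0,0],[[-1.5,4.7,0],0,0],[[-1.5,4.7,0],0,0],[[0,0.6,4],0,0],[[0,0,4],0,0]]'
python3 - <<'E'
from h import *
show(); 
im,d=get_image('wrist'); save(im,'c_wrist')
E
```

```text
clock: 6.05
position: [0.5356, -0.224, 0.1278]
ee_rot: [2.985, 0.97, 0.004]
force: [0.5, -0.1, -0.1]
width: 0.999
t 6.05 p [ 0.5356 -0.224   0.1278] x [0.809 0.588 0.001] y [ 0.588 -0.809  0.004] z [ 0.003 -0.002 -1.   ] w 0.999 F [ 0.5 -0.1 -0.1] q [-0.14  0.47  0.64  1.8  -0.33  0.98 -0.32]
```

Run:
```python
from h import *
s,p,R=st(); im,d=get_image('wrist'); im=im.astype(int)
P=cloud('wrist',d)
red=(im[...,0]>120)&(im[...,1]<70)&(im[...,2]<80)&(abs(np.mgrid[0:384,0:512][1]-250)<30)
v,u=np.nonzero(red); X=ray('wrist',u.mean(),v.mean(),.11); print(X, R.T@(X-p)*100, P[red].max(0)); print(p)
```

```text
[ 0.52944992 -0.22229389  0.11      ] [-0.25480321  0.04521071  1.09303184] [ 0.59144261 -0.17617754  0.31915558]
[ 0.53131903 -0.22044283  0.12092011]
```

```bash
python3 -m crank '[[[0,0,0],0,0],[[0,0,0],0,0]]'
python3 - <<'E'
from h import *
s,p,R=st(); im,d=get_image('wrist'); im=im.astype(int)
P=cloud('wrist',d)
red=(im[...,0]>120)&(im[...,1]<70)&(im[...,2]<80)&(abs(np.mgrid[0:384,0:512][1]-250)<30)
v,u=np.nonzero(red); X=ray('wrist',u.mean(),v.mean(),.11); print(X, R.T@(X-p)*100, P[red].max(0)); print(p)
show()
E
```

```text
clock: 6.35
position: [0.5357, -0.2211, 0.1302]
ee_rot: [2.985, 0.974, 0.004]
force: [0.0, 0.0, 0.9]
width: 0.998
[ 0.53041242 -0.22231131  0.11      ] [-0.49945241 -0.22086142  2.01432183] [ 0.59384607 -0.17706923  0.32639351]
[ 0.53569231 -0.22113607  0.13015723]
t 6.4 p [ 0.5358 -0.2211  0.1303] x [0.808 0.59  0.002] y [ 0.59  -0.808  0.003] z [ 0.003 -0.001 -1.   ] w 0.999 F [-0.2 -0.3  0.4] q [-0.15  0.46  0.64  1.8  -0.33  0.98 -0.32]
```

```bash
python3 -m crank '[[[-0.3,-0.1,1.2],0,0],[[0,0,1.2],0,0],[[0,0,1.0],0,0],[[0,0,0],0,0],[[0,0,0],0,0]]';  python3 -m crank '[[[0,0,0],0,110],[[0,0,0],0,180],[[0,0,0],0,230],[[0,0,0],0,255],[[0,0,0],0,255]]' 15;python3 -m crank '[[[0,0,0],0,255],[[0,0,0],0,255],[[0,0,0],0,255]]' 15
python3 - <<'E'
from h import *
show(); 
im,d=get_image('wrist'); save(im,'d_wrist')
im,d=get_image('side'); save(im,'d_side',(160,150,330,300),4)
E
```

```text
clock: 6.9
position: [0.5312, -0.2218, 0.0936]
ee_rot: [-2.987, -0.973, 0.001]
force: [-0.4, 0.5, -0.1]
width: 0.999
clock: 7.4
position: [0.5315, -0.2218, 0.0942]
ee_rot: [2.987, 0.973, 0.0]
force: [-0.2, -0.8, 0.0]
width: 0.612
clock: 7.7
position: [0.5314, -0.2218, 0.094]
ee_rot: [-2.987, -0.973, -0.0]
force: [-0.3, 0.6, 1.0]
width: 0.353
t 7.7 p [ 0.5314 -0.2218  0.094 ] x [0.808 0.589 0.   ] y [ 0.589 -0.808 -0.   ] z [-0.  0. -1.] w 0.353 F [-0.3  0.6  1. ] q [-0.13  0.5   0.61  1.84 -0.36  0.91 -0.29]
```

```bash
python3 -m crank '[[[0,0,0],0,255],[[0,0,0],0,255],[[0,0,0],0,255]]' 15; python3 -m crank '[[[0,0,0],0,255],[[0,0,0],0,255]]'
python3 - <<'E'
from h import *
show(); 
im,d=get_image('wrist'); save(im,'e_wrist',(150,120,400,320),3)
E
```

```text
clock: 8.1
position: [0.5314, -0.2218, 0.094]
ee_rot: [-2.987, -0.973, -0.0]
force: [0.3, -0.3, -1.0]
width: 0.021
clock: 8.3
position: [0.5315, -0.2218, 0.094]
ee_rot: [-2.987, -0.973, -0.0]
force: [-0.2, -0.1, 0.0]
width: 0.007
t 8.3 p [ 0.5315 -0.2218  0.094 ] x [0.808 0.589 0.   ] y [ 0.589 -0.808  0.   ] z [ 0.  0. -1.] w 0.007 F [-0.2 -0.1  0. ] q [-0.13  0.5   0.61  1.84 -0.36  0.91 -0.29]
```

Run:
```python
from h import *
s,p,R=st()
for dx in(-1,0,1): print(np.round(proj('wrist',p+R[:,0]*dx*.0095),1), np.round(proj('wrist',p+R[:,0]*dx*.0095-R[:,2]*.019),1))
im,d=get_image('wrist');P=cloud('wrist',d)
im=im.astype(int);red=(im[...,0]>120)&(im[...,1]<70)&(im[...,2]<80)&(abs(np.mgrid[0:384,0:512][1]-250)<30)
q=P[red]; print(np.median(q,0),q[:,2].max()); v,u=np.nonzero(red);print(u.min(),u.max(),v.min(),v.max())
for t in [(258,210),(258,215),(258,220),(254,225),(254,232),(254,240),(250,230),(264,230)]: print(t,np.round(P[t[1],t[0]],4), np.round(R.T@(P[t[1],t[0]]-p)*1000,1))
im,d=get_image('side');save(im,'e_side',(200,190,290,280),7); P=cloud('side',d); im=im.astype(int);red=(im[...,0]>120)&(im[...,1]<70)&(im[...,2]<80)&(abs(np.mgrid[0:384,0:512][1]-240)<30)&(abs(np.mgrid[0:384,0:512][0]-235)<25)
v,u=np.nonzero(red);print(u.mean(),v.mean(),red.sum(),np.median(P[red],0),ray('side',u.mean(),v.mean(),.11)); print('tcp in side',proj('side',p))
```

```text
[258.1 228.2] [258.2 239.7]
[258.1 215.6] [258.2 226.1]
[258.2 202.8] [258.3 212.1]
[ 0.53823413 -0.21690273  0.11864463] 0.2899907719845119
245 271 209 225
(258, 210) [ 0.541  -0.2146  0.116 ] [ 11.9  -0.2 -22. ]
(258, 215) [ 0.539  -0.2161  0.1183] [  9.5  -0.2 -24.3]
(258, 220) [ 0.5371 -0.2174  0.1208] [  7.2  -0.2 -26.8]
(254, 225) [ 0.5329 -0.2175  0.1204] [  3.8  -2.6 -26.4]
(254, 232) [ 0.5371 -0.2147  0.1425] [  8.8  -2.4 -48.5]
(254, 240) [ 0.5373 -0.2147  0.1529] [  9.   -2.3 -58.9]
(250, 230) [ 0.5366 -0.2124  0.142 ] [  9.7  -4.6 -47.9]
(264, 230) [ 0.5412 -0.2183  0.1425] [  9.9   2.9 -48.5]
241.05263157894737 233.81578947368422 38 [ 0.53342961 -0.22650946  0.11853693] [ 0.53519092 -0.21748971  0.11      ]
tcp in side (np.float64(239.8594178575276), np.float64(239.7942712940307))
```

Run:
```python
from h import *
s,p,R=st()
for n in('side','top'):
    im,d=get_image(n); P=cloud(n,d); T=(P-p)@R*1000
    m=(abs(T[...,0])<35)&(abs(T[...,1])<40)&(T[...,2]<5)&(T[...,2]>-90)
    v,u=np.nonzero(m); o=np.argsort(-T[m][:,2])
    print(n); print(np.round(np.c_[u,v,T[m],im[m]])[o][::max(1,len(o)//60)].astype(int).tolist())
save(im,'e_top',(280,160,370,250),7)
```

```text
side
[[239, 245, -11, 8, 5, 81, 86, 89], [234, 246, -23, 2, 4, 79, 84, 90], [237, 246, -19, 8, 3, 67, 72, 76], [241, 242, -2, 6, 3, 56, 62, 64], [250, 236, 29, 8, 2, 50, 54, 57], [246, 239, 14, 8, 2, 46, 54, 54], [251, 236, 31, 10, 1, 63, 66, 73], [238, 239, -1, -6, 1, 72, 48, 52], [245, 239, 11, 7, 0, 54, 51, 56], [239, 242, -7, 4, 0, 58, 64, 69], [234, 245, -24, 3, 0, 78, 87, 93], [243, 239, 7, 4, -1, 80, 38, 38], [237, 243, -14, 4, -1, 89, 100, 107], [238, 244, -15, 8, -1, 77, 87, 92], [240, 241, -4, 4, -2, 61, 65, 67], [246, 235, 22, 0, -2, 73, 55, 58], [250, 233, 34, 3, -2, 55, 62, 65], [235, 245, -24, 6, -3, 86, 97, 103], [241, 240, -1, 5, -3, 73, 54, 58], [235, 244, -22, 5, -4, 99, 108, 114], [249, 231, 31, 2, -11, 85, 92, 93], [246, 233, 18, 4, -14, 93, 88, 90], [236, 235, -6, -8, -15, 128, 112, 108], [249, 230, 29, 4, -17, 108, 112, 116], [240, 238, -8, 8, -17, 105, 5, 2], [237, 237, -11, 1, -18, 98, 63, 68], [239, 237, -8, 5, -19, 113, 13, 15], [241, 237, -5, 9, -19, 127, 26, 20], [245, 232, 14, 4, -20, 122, 105, 111], [239, 236, -7, 4, -20, 128, 24, 21], [248, 228, 29, 0, 
[... 880 characters left out ...]
 98, 92], [241, 226, -11, 15, -63, 96, 98, 94], [235, 222, -12, -5, -64, 96, 100, 94], [240, 225, -12, 12, -65, 94, 96, 91], [236, 222, -11, -2, -66, 86, 88, 85], [234, 220, -10, -10, -67, 96, 96, 91], [243, 225, -9, 19, -68, 97, 100, 93], [238, 222, -10, 3, -68, 85, 87, 82], [243, 224, -8, 18, -70, 93, 94, 88], [241, 224, -12, 15, -70, 96, 98, 92], [246, 221, 3, 18, -72, 88, 91, 86], [232, 217, -11, -16, -73, 95, 97, 100], [233, 217, -10, -14, -74, 83, 84, 80], [237, 219, -9, 0, -75, 45, 45, 42], [243, 222, -8, 18, -76, 99, 101, 96], [232, 216, -12, -15, -78, 86, 88, 84], [243, 221, -9, 19, -81, 96, 101, 93], [242, 220, -10, 16, -82, 98, 102, 95], [243, 219, -8, 18, -86, 83, 87, 81]]
top
[]
```

Run:
```python
from h import *
a=np.load('b_wrist.npz'); P=a['P']; im=a['im']
p=np.array([0.4843,-0.0755,0.2081]); x=np.array([.81,.586,0]);x/=np.linalg.norm(x); R=np.c_[x,[x[1],-x[0],0],[0,0,-1]]
T=(P-p)@R*1000
for px in [(150,240),(170,230),(165,245),(140,290),(345,230),(350,240),(370,290),(220,270),(40,250),(300,350)]:
    print(px,np.round(T[px[1],px[0]]),im[px[1],px[0]])
m=(abs(T[...,0])<40)&(abs(T[...,1])<90)&(T[...,2]<20)&(T[...,2]>-120)
print(np.percentile(T[m][:,2],[90,95,99,100]))
q=T[m]; o=np.argsort(-q[:,2])[:400:20]; print(np.round(q[o]).astype(int).tolist())
s,p,R=st(); im,d=get_image('wrist'); T=(cloud('wrist',d)-p)@R*1000
for v in range(215,300,5): print(v,[ (int(T[v,u,0]),int(T[v,u,1]),int(T[v,u,2])) for u in (235,245,254,258,262,270,280)])
```

```text
(150, 240) [ 10. -54. -61.] [71 74 69]
(170, 230) [  9. -49. -45.] [35 36 32]
(165, 245) [  7. -47. -60.] [18 16 17]
(140, 290) [  1. -49. -90.] [53 55 52]
(345, 230) [  9.  47. -46.] [45 44 44]
(350, 240) [  8.  47. -57.] [14 14 10]
(370, 290) [ -2.  47. -86.] [52 52 50]
(220, 270) [  29.  -11. -121.] [51 54 56]
(40, 250) [  35.  -62. -120.] [22 24 23]
(300, 350) [  24.    8. -145.] [10 10 14]
[-58.38122939 -49.74923945 -40.96200695 -37.05476945]
[[0, -47, -37], [-1, -47, -38], [2, -47, -39], [-2, -47, -39], [-7, -47, -40], [-1, 45, -40], [7, 45, -41], [5, 45, -41], [-10, -47, -41], [-11, 45, -42], [-5, 45, -42], [-10, -47, -42], [0, 45, -43], [8, 47, -43], [-1, 45, -44], [-10, 45, -44], [9, -49, -44], [10, -50, -44], [-3, -47, -45], [10, 47, -45]]
215 [(-8, -18, 24), (8, -8, -22), (9, -2, -24), (9, 0, -24), (9, 2, -24), (8, 7, -21), (-8, 17, 25)]
220 [(-12, -18, 24), (5, -8, -23), (6, -2, -25), (6, 0, -25), (6, 2, -26), (6, 7, -23), (-12, 17, 23)]
225 [(-17, -18, 24), (9, -7, -40), (4, -2, -26), (3, 0, -26), (9, 1, -40), (3, 7, -25), (-17, 17, 24)]
230 [(9, -12, -46), (9, -7, -48),
[... 808 characters left out ...]
3, 2, -125), (34, 5, -127)]
270 [(32, -6, -127), (32, -3, -127), (28, -1, -120), (28, 0, -119), (28, 0, -120), (33, 2, -128), (32, 5, -126)]
275 [(31, -6, -127), (30, -3, -127), (27, -1, -121), (28, 0, -122), (26, 0, -120), (30, 2, -126), (30, 5, -127)]
280 [(73, 0, -195), (29, -3, -127), (25, -1, -120), (25, 0, -120), (25, 0, -121), (29, 2, -127), (29, 5, -127)]
285 [(28, -6, -128), (28, -3, -128), (23, -1, -119), (23, 0, -119), (24, 0, -122), (28, 2, -128), (28, 5, -128)]
290 [(26, -6, -127), (26, -3, -127), (-3, -2, -83), (-2, 0, -84), (20, 0, -118), (26, 2, -127), (27, 5, -128)]
295 [(24, -6, -126), (25, -3, -127), (-4, -2, -84), (-5, 0, -83), (18, 0, -118), (25, 2, -127), (24, 5, -127)]
```

```bash
python3 -m crank '[[[0.1,0,0],0,110],[[0,0,0],0,110],[[0,0,0],0,110],[[0,0,0],0,110],[[0,0,0],0,110]]';  python3 -m crank '[[[0,0,0],0,110],[[0,0,0],0,110],[[0,0,1.3],0,110],[[0,0,1.3],0,110],[[0,0,1.3],0,110]]'; python3 -m crank '[[[0,0,0],0,110],[[0,0,0],0,255],[[0,0,0],0,255],[[0,0,0],0,255],[[0,0,0],0,255]]' 15;python3 -m crank '[[[0,0,0],0,255],[[0,0,0],0,255],[[0,0,0],0,255]]' 15
python3 - <<'E'
from h import *
show(); 
im,d=get_image('wrist'); save(im,'f_wrist',(150,120,400,320),3)
E
```

```text
clock: 9.1
position: [0.5322, -0.2212, 0.094]
ee_rot: [-2.987, -0.973, -0.0]
force: [-0.6, 0.1, -0.8]
width: 0.392
clock: 9.6
position: [0.5318, -0.2209, 0.0534]
ee_rot: [-2.986, -0.973, 0.001]
force: [1.0, 0.1, 0.3]
width: 0.57
clock: 10.1
position: [0.5325, -0.2213, 0.0555]
ee_rot: [2.987, 0.973, 0.001]
force: [-0.3, -0.4, -0.0]
width: 0.27
clock: 10.4
position: [0.5326, -0.2215, 0.0553]
ee_rot: [2.987, 0.973, 0.001]
force: [1.1, -2.1, 0.4]
width: 0.246
t 10.4 p [ 0.5326 -0.2215  0.0553] x [0.808 0.589 0.   ] y [ 0.589 -0.808  0.001] z [ 0.001 -0.    -1.   ] w 0.246 F [ 1.1 -2.1  0.4] q [-0.1   0.55  0.58  1.88 -0.4   0.83 -0.26]
```

```bash
python3 -m crank '[[[0.17,0,-1.29],0,255],[[0.5,0,-1.21],0,255],[[0.79,0,-1.04],0,255]]'; python3 -m crank '[[[1.04,0,-0.79],0,255],[[1.21,0,-0.5],0,255],[[1.29,0,-0.17],0,255],[[0,0,0],0,255],[[0,0,0],0,255]]';python3 - <<'E'
from h import *
show(); 
im,d=get_image('wrist'); save(im,'g_wrist',(150,120,400,320),3)
im,d=get_image('side'); save(im,'g_side',(190,170,310,280),6)
E
```

```text
clock: 10.75
position: [0.5438, -0.2128, 0.0916]
ee_rot: [2.988, 0.971, -0.001]
force: [1.9, -1.1, -2.8]
width: 0.245
clock: 11.25
position: [0.5743, -0.1907, 0.1055]
ee_rot: [2.986, 0.975, 0.003]
force: [-1.0, 1.4, 7.7]
width: 0.251
t 11.25 p [ 0.5743 -0.1907  0.1055] x [0.807 0.59  0.002] y [ 0.59  -0.807  0.001] z [ 0.002  0.    -1.   ] w 0.251 F [-1.   1.4  7.7] q [-0.18  0.53  0.61  1.76 -0.36  0.96 -0.36]
```

```bash
python3 -m crank '[[[-0.29,-1.85,0],0,255],[[-0.85,-1.67,0],0,255],[[-1.33,-1.33,0],0,255],[[-1.67,-0.85,0],0,255],[[-1.85,-0.29,0],0,255]]' 25;python3 - <<'E'
from h import *
show(); 
im,d=get_image('wrist'); save(im,'h_wrist',(150,120,400,320),3)
im,d=get_image('side'); save(im,'h_side',(190,170,310,280),6)
show()
E
```

```text
clock: 11.85
position: [0.4906, -0.1775, 0.1056]
ee_rot: [2.985, 0.976, 0.005]
force: [5.3, -3.7, 2.0]
width: 0.242
t 11.85 p [ 0.4906 -0.1775  0.1056] x [0.807 0.591 0.003] y [ 0.591 -0.807  0.002] z [ 0.003  0.    -1.   ] w 0.242 F [ 5.3 -3.7  2. ] q [-0.23  0.4   0.64  1.97 -0.31  0.87 -0.37]
t 11.95 p [ 0.4884 -0.1797  0.1055] x [0.809 0.587 0.001] y [ 0.587 -0.809  0.001] z [ 0.001 -0.    -1.   ] w 0.245 F [ 0.1 -1.4  5.9] q [-0.23  0.4   0.65  1.97 -0.31  0.87 -0.37]
```

```bash
python3 -m crank '[[[-1.85,0.29,0],0,255],[[-1.67,0.85,0],0,255],[[-1.33,1.33,0],0,255],[[-0.85,1.67,0],0,255],[[-0.29,1.85,0],0,255]]';python3 -m crank '[[[0.29,1.85,0],0,255],[[0.85,1.67,0],0,255],[[1.33,1.33,0],0,255],[[1.67,0.85,0],0,255],[[1.85,0.29,0],0,255]]';python3 -m crank '[[[1.85,-0.29,0],0,255],[[1.67,-0.85,0],0,255],[[1.33,-1.33,0],0,255],[[0.85,-1.67,0],0,255],[[0.29,-1.85,0],0,255]]';python3 - <<'E'
from h import *
show(); 
im,d=get_image('side'); save(im,'i_side',(170,150,320,280),5)
show()
E
```

```text
clock: 12.45
position: [0.4782, -0.2613, 0.1053]
ee_rot: [-2.985, -0.975, -0.004]
force: [4.4, 5.6, 6.6]
width: 0.24
clock: 12.95
position: [0.5612, -0.2755, 0.1054]
ee_rot: [2.987, 0.972, 0.001]
force: [-3.6, 1.1, 10.2]
width: 0.243
clock: 13.45
position: [0.5753, -0.1909, 0.1055]
ee_rot: [2.985, 0.975, 0.003]
force: [-0.7, -3.0, 7.9]
width: 0.244
t 13.45 p [ 0.5753 -0.1909  0.1055] x [0.807 0.59  0.001] y [ 0.59  -0.807  0.002] z [ 0.003 -0.001 -1.   ] w 0.244 F [-0.7 -3.   7.9] q [-0.19  0.53  0.62  1.76 -0.37  0.97 -0.36]
t 13.5 p [ 0.5736 -0.1877  0.1052] x [0.806 0.592 0.002] y [ 0.592 -0.806 -0.001] z [ 0.001  0.002 -1.   ] w 0.242 F [-3.   1.  15.7] q [-0.19  0.53  0.62  1.76 -0.37  0.97 -0.36]
```

```bash
python3 -m crank '[[[-0.29,-1.85,-0.05],0,255],[[-0.85,-1.67,0],0,255],[[-1.33,-1.33,0],0,255],[[-1.67,-0.85,0],0,255],[[-1.85,-0.29,0],0,255]]'; python3 -m crank '[[[-1.85,0.29,0],0,255],[[-1.67,0.85,0],0,255],[[-1.33,1.33,0],0,255],[[-0.85,1.67,0],0,255],[[-0.29,1.85,0],0,255]]';python3 -m crank '[[[0.29,1.85,0],0,255],[[0.85,1.67,0],0,255],[[1.33,1.33,0],0,255],[[1.67,0.85,0],0,255],[[1.85,0.29,0],0,255]]';python3 -m crank '[[[1.85,-0.29,0],0,255],[[1.67,-0.85,0],0,255],[[1.33,-1.33,0],0,255],[[0.85,-1.67,0],0,255],[[0.29,-1.85,0],0,255]]';python3 -m crank '[[[0,-0.3,0],0,255],[[0,0,0],0,255],[[0,0,0],0,255]]';python3 - <<'E'
from h import *
show(); 
im,d=get_image('side'); save(im,'j_side',(170,150,320,280),5)
show()
E
```

```text
clock: 14.0
position: [0.4906, -0.1774, 0.1057]
ee_rot: [2.985, 0.977, 0.003]
force: [5.8, -5.0, -0.9]
width: 0.24
clock: 14.5
position: [0.4778, -0.2613, 0.1055]
ee_rot: [-2.985, -0.975, -0.004]
force: [7.1, 8.2, 2.4]
width: 0.246
clock: 15.0
position: [0.5598, -0.2763, 0.1055]
ee_rot: [-2.987, -0.971, 0.002]
force: [-4.1, 0.3, 7.6]
width: 0.244
clock: 15.5
position: [0.5737, -0.1926, 0.1054]
ee_rot: [2.986, 0.972, 0.0]
force: [-0.6, -0.1, 0.1]
width: 0.306
clock: 15.8
position: [0.5708, -0.1902, 0.1053]
ee_rot: [2.987, 0.972, -0.001]
force: [-0.8, -0.3, -0.1]
width: 0.018
t 15.8 p [ 0.5708 -0.1902  0.1053] x [ 0.809  0.588 -0.001] y [ 0.588 -0.809 -0.   ] z [-0.001 -0.    -1.   ] w 0.018 F [-0.8 -0.3 -0.1] q [-0.2   0.53  0.64  1.77 -0.37  0.97 -0.35]
t 15.85 p [ 0.5709 -0.1904  0.1053] x [ 0.809  0.588 -0.   ] y [ 0.588 -0.809  0.   ] z [-0. -0. -1.] w 0.008 F [ 0.5 -1.  -0.3] q [-0.2   0.53  0.64  1.77 -0.37  0.97 -0.35]
```

```bash
python3 -m crank '[[[0,0,-2],0,255],[[0,0,-2],0,255],[[-1.5,0,-1],0,120],[[-1.5,0,0],0,120],[[0,0,0],0,120]]';python3 -m crank '[[[0,0,0],0,120],[[0,0,0],0,120],[[0,0,0],0,120]]'
python3 - <<'E'
from h import *
show(); s,p,R=st()
im,d=get_image('wrist'); save(im,'k_wrist',(150,80,400,280),3); np.savez('k_wrist',im=im,d=d,P=cloud('wrist',d))
P=cloud('wrist',d); im=im.astype(int)
red=(im[...,0]>120)&(im[...,1]<70)&(im[...,2]<80); n,l,s_,c=cv2.connectedComponentsWithStats(red.astype(np.uint8)); i=1+s_[1:,4].argmax()
u,v=c[i]; q=P[l==i]; print(s_[i],c[i],np.median(q,0),'top',np.percentile(q[:,2],95),'z.14:',ray('wrist',u,v,.14),'z.15',ray('wrist',u,v,.15))
im,d=get_image('side');P=cloud('side',d); im=im.astype(int)
red=(im[...,0]>120)&(im[...,1]<70)&(im[...,2]<80)&(abs(P[...,0]-.55)<.1)&(abs(P[...,1]+.2)<.1); n,l,s_,c=cv2.connectedComponentsWithStats(red.astype(np.uint8)); i=1+s_[1:,4].argmax()
u,v=c[i]; q=P[l==i]; print(s_[i],c[i],np.median(q,0),'top',np.percentile(q[:,2],95),'z.14:',ray('side',u,v,.14),'z.15',ray('side',u,v,.15))
E
```

```text
clock: 16.35
position: [0.5436, -0.2098, 0.1553]
ee_rot: [-2.989, -0.966, 0.002]
force: [-0.3, 0.8, 0.2]
width: 0.215
clock: 16.65
position: [0.5467, -0.2064, 0.1549]
ee_rot: [-2.986, -0.974, 0.001]
force: [0.0, -0.6, 0.0]
width: 0.481
t 16.65 p [ 0.5467 -0.2064  0.1549] x [ 0.808  0.59  -0.   ] y [ 0.59  -0.808 -0.001] z [-0.001  0.    -1.   ] w 0.481 F [ 0.  -0.6  0. ] q [-0.2   0.45  0.68  1.76 -0.32  1.05 -0.35]
[282 198  24  24 446] [293.59192825 209.30269058] [ 0.56739915 -0.22024577  0.16583668] top 0.1677475220929191 z.14: [ 0.56207644 -0.22835849  0.14      ] z.15 [ 0.56413879 -0.22524598  0.15      ]
[251 217   8   6  36] [254.27777778 219.33333333] [ 0.56575146 -0.22850984  0.162931  ] top 0.16720957989938157 z.14: [ 0.57137639 -0.20251189  0.14      ] z.15 [ 0.56900088 -0.21369137  0.15      ]
```

```bash
python3 -m crank '[[[0,0,0],7.5,120],[[0,0,0],7.5,120],[[0,0,0],7.5,120],[[0,0,0],7.5,120],[[0,0,0],0,120]]'
python3 - <<'E'
from h import *
show(); s,p,R=st()
print(R.T@(np.array([.5665,-.222,.101])-p)*100)
im,d=get_image('wrist'); save(im,'l_wrist',(150,80,400,280),3)
E
```

```text
clock: 17.25
position: [0.5468, -0.2066, 0.1552]
ee_rot: [3.137, 0.164, -0.001]
force: [0.3, 0.2, 0.1]
width: 0.528
t 17.25 p [ 0.5468 -0.2066  0.1552] x [ 0.995  0.104 -0.001] y [ 0.104 -0.995  0.   ] z [-0. -0. -1.] w 0.528 F [0.3 0.2 0.1] q [-0.29  0.49  0.82  1.76 -0.4   1.07 -0.8 ]
[1.79678905 1.73125141 5.42208562]
```

```bash
python3 -m crank '[[[1.8,1.7,0],0,120],[[0,0,2],0,120],[[0,0,2],0,120],[[0,0,1.4],0,120],[[0,0,0],0,120]]'; python3 -m crank '[[[0,0,0],0,255],[[0,0,0],0,255],[[0,0,0],0,255],[[0,0,0],0,255],[[0,0,0],0,255]]' 25; python3 -m crank '[[[0,0,0],0,255]]';  python3 - <<'E'
from h import *
show(); s,p,R=st()
im,d=get_image('wrist'); save(im,'m_wrist',(150,80,400,280),3)
E
```

```text
clock: 17.8
position: [0.5651, -0.2213, 0.0997]
ee_rot: [-3.136, -0.17, 0.005]
force: [0.0, 0.2, -0.7]
width: 0.529
clock: 18.3
position: [0.5667, -0.2221, 0.1021]
ee_rot: [3.137, 0.167, 0.001]
force: [-0.5, -0.6, 2.3]
width: 0.246
clock: 18.4
position: [0.5666, -0.2221, 0.102]
ee_rot: [3.137, 0.167, 0.001]
force: [-2.1, 0.6, 3.8]
width: 0.245
t 18.4 p [ 0.5666 -0.2221  0.102 ] x [0.994 0.106 0.001] y [ 0.106 -0.994  0.   ] z [ 0.001  0.    -1.   ] w 0.245 F [-2.1  0.6  3.8] q [-0.22  0.58  0.76  1.76 -0.47  0.99 -0.74]
```

```bash
python3 -m crank '[[[0.95,0,-0.3],0,255],[[1.0,0,-0.1],0,255],[[0,0,0],0,255],[[-0.2,-1.55,0],0,255],[[-0.6,-1.45,0],0,255]]' 30; python3 -m crank '[[[-0.16,-0.27,0],0,255],[[-0.16,-0.27,0],0,255],[[0,0,0],0,255],[[0,0,0],0,255]]';  python3 - <<'E'
from h import *
show(); s,p,R=st()
im,d=get_image('wrist'); save(im,'n_wrist',(150,80,400,280),3)
im,d=get_image('side'); save(im,'n_side',(170,150,320,280),5)
E
```

```text
clock: 18.95
position: [0.5765, -0.2093, 0.1071]
ee_rot: [3.111, 0.149, 0.012]
force: [9.3, -60.2, -17.1]
width: 0.38
clock: 19.35
position: [0.5731, -0.2085, 0.1089]
ee_rot: [3.108, 0.142, 0.016]
force: [9.8, -59.8, -17.4]
width: 0.405
t 19.35 p [ 0.5731 -0.2085  0.1089] x [0.996 0.091 0.009] y [ 0.091 -0.995  0.031] z [ 0.011 -0.03  -0.999] w 0.405 F [  9.8 -59.8 -17.4] q [-0.28  0.57  0.79  1.77 -0.45  0.97 -0.8 ]
```

```bash
python3 -m crank '[[[0.3,1.0,0],0,255],[[0.4,1.2,0],0,255],[[0.4,1.3,0],0,255],[[0,0,0],0,255],[[0,0,0],0,255]]';  python3 - <<'E'
from h import *
show(); s,p,R=st()
im,d=get_image('wrist'); save(im,'o_wrist',(150,80,400,280),3)
E
```

```text
clock: 19.95
position: [0.5841, -0.2225, 0.1068]
ee_rot: [3.136, 0.162, -0.001]
force: [-12.2, -0.7, 17.7]
width: 0.242
t 19.95 p [ 0.5841 -0.2225  0.1068] x [ 0.995  0.103 -0.001] y [ 0.103 -0.995  0.002] z [-0.001 -0.002 -1.   ] w 0.242 F [-12.2  -0.7  17.7] q [-0.22  0.6   0.76  1.71 -0.47  1.02 -0.75]
```

```bash
python3 -m crank '[[[0,0,0],0,120],[[0,0,0],0,120],[[0,0,0],0,120],[[0,0,0],0,120],[[0,0,-1.5],0,60]]'; python3 -m crank '[[[0,0,-3],0,0],[[0,0,-4],0,0],[[0,0,-3],0,0],[[-3,0,0],0,0],[[0,-4.8,0],0,0]]'; python3 -m crank '[[[0,-4.8,0],0,0],[[0,-4.8,0],0,0],[[0,-4.8,0],0,0],[[0,-4.8,0],0,0],[[0,-4.8,0],0,0]]';python3 -m crank '[[[0,-4.8,0],0,0],[[0,-4.8,0],0,0],[[0,-4.8,0],0,0],[[0,-4.8,0],0,0],[[0,0,0],0,0]]'
python3 - <<'E'
from h import *
show(); s,p,R=st()
for n in ('side','top','wrist'):
    im,d=get_image(n); save(im,'p_'+n); np.savez('p_'+n,im=im,d=d,P=cloud(n,d))
save(np.load('p_top.npz')['im'],'p_topz',(110,120,360,270),3.2)
E
```

```text
clock: 20.5
position: [0.5845, -0.2185, 0.1192]
ee_rot: [-3.136, -0.167, 0.005]
force: [-0.5, 0.4, 0.2]
width: 0.572
clock: 21.0
position: [0.5475, -0.1836, 0.2236]
ee_rot: [3.133, 0.147, 0.004]
force: [1.1, -0.8, 0.3]
width: 0.982
clock: 21.5
position: [0.525, 0.0654, 0.2218]
ee_rot: [-3.136, -0.166, -0.002]
force: [0.8, 0.1, 0.3]
width: 1.002
clock: 22.0
position: [0.5028, 0.2631, 0.2206]
ee_rot: [-3.134, -0.184, 0.001]
force: [-0.1, 0.3, -0.7]
width: 1.001
t 22.0 p [0.5028 0.2631 0.2206] x [ 0.993  0.117 -0.   ] y [ 0.117 -0.993 -0.002] z [-0.001  0.002 -1.   ] w 1.001 F [-0.1  0.3 -0.7] q [-1.15  0.38  0.8   1.72 -0.29  1.17 -1.72]
```

Run:
```python
from h import *
a=np.load('p_top.npz'); im=a['im'].astype(int);P=a['P']
blue=(im[...,2]>im[...,0]+35)&(im[...,2]>im[...,1]+20)&(P[...,0]>.35)&(P[...,0]<.72)&(P[...,1]<.1)&(P[...,1]>-.12)
n,l,s,c=cv2.connectedComponentsWithStats(blue.astype(np.uint8))
pts=[]
for i in range(1,n):
    if s[i,4]<4: continue
    X=ray('top',*c[i],.067); pts.append(X); print(s[i,4],np.round(c[i],1),np.round(X,4),np.round(np.median(P[l==i],0),4))
pts=np.array(pts)
print('mean',pts.mean(0))
yv=np.array([-.1086,.9941]); xv=np.array([.9941,.1086])
print(np.round((pts[:,:2]-pts.mean(0)[:2])@np.c_[xv,yv],4))
# columns
m=(P[...,2]>.118)&(P[...,2]<.14)&(P[...,0]>.3)&(P[...,0]<.8)&(P[...,1]>0.05)&(P[...,1]<.45)
n,l,s,c=cv2.connectedComponentsWithStats(m.astype(np.uint8))
for i in range(1,n):
    if s[i,4]>8: q=P[l==i]; print('col',s[i,4],np.round(c[i],1),np.round(ray('top',*c[i],.13),4))
a=np.load('p_side.npz');P=a['P'];im=a['im'].astype(int)
m=(P[...,2]>.115)&(P[...,2]<.14)&(P[...,0]>.3)&(P[...,0]<.8)&(P[...,1]>0.15)&(P[...,1]<.45)
n,l,s,c=cv2.connectedComponentsWithStats(m.astype(np.uint8))
for i in range(1,n):
    if s[i,4]>8: q=P[l==i]; print('side',s[i,4],np.round(c[i],1),np.round(np.mean(q,0),4),im[l==i].mean(0).round())
```

```text
31 [256.6 177.3] [0.6413 0.0072 0.067 ] [0.6415 0.0066 0.0639]
33 [238.6 178.2] [0.6357 0.0685 0.067 ] [0.6374 0.0679 0.0626]
33 [239.8 197.3] [0.5695 0.0612 0.067 ] [0.5701 0.0611 0.0633]
36 [258.  195.9] [ 5.77e-01 -3.00e-04  6.70e-02] [ 5.784e-01 -2.000e-04  6.050e-02]
33 [259.2 214.4] [ 0.5141 -0.0068  0.067 ] [ 0.5162 -0.0066  0.062 ]
37 [240.9 216.6] [0.5041 0.054  0.067 ] [0.5042 0.0541 0.061 ]
35 [260.8 235.1] [ 0.4451 -0.0149  0.067 ] [ 0.4457 -0.0153  0.0643]
40 [242.  236.5] [0.4379 0.047  0.067 ] [0.4392 0.0474 0.0648]
mean [0.54057545 0.02697753 0.067     ]
[[ 0.098  -0.0306]
 [ 0.099   0.0309]
 [ 0.0325  0.0309]
 [ 0.0332 -0.031 ]
 [-0.03   -0.0307]
 [-0.0333  0.0308]
 [-0.0995 -0.0313]
 [-0.0999  0.0311]]
col 90 [200.2 134.7] [0.7643 0.1997 0.13  ]
col 93 [193.6 158.3] [0.682  0.2154 0.13  ]
col 57 [194.5 183.3] [0.5983 0.2061 0.13  ]
col 97 [179.2 237.4] [0.422  0.2414 0.13  ]
side 76 [229.9 113.6] [0.5978 0.376  0.1258] [68. 71. 74.]
side 76 [188.4 117.7] [0.4531 0.3709 0.1251] [66. 70. 73.]
side 87 [263. 136.] [0.6809 0.2107 0.1257] [111.  70. 147.]
side 86 [289.3 136.6] [0.7645 0.1937 0.1254] [102.  58. 143.]
side 89 [181.7 138.8] [0.4208 0.2362 0.1255] [78. 84. 88.]
side 89 [236.9 139.2] [0.5943 0.2048 0.1258] [72. 79. 83.]
```

```bash
python3 -m crank '[[[0,0,0],-8.5,0],[[0,0,0],-8.5,0],[[0,0,0],-8.5,0],[[0,0,0],-8.5,0],[[0,0,0],-8.5,0]]' >/dev/null; python3 -m crank '[[[0,0,0],-8.5,0],[[0,0,0],-8.5,0],[[0,0,0],-8.5,0],[[0,0,0],-8.5,0],[[0,0,0],-8.5,0]]' >/dev/null; python3 -m crank '[[[0,0,0],-4.6,0],[[0,0,0],0,0],[[0,0,0],0,0]]'
python3 - <<'E'
from h import *
show(); s,p,R=st()
print(np.degrees(np.arctan2(R[1,0],R[0,0])))
T=np.array([.5985,.3785,.106-.039]); print('A',R.T@(T-p)*100)
im,d=get_image('top'); save(im,'q_top',(90,150,240,260),5)
im,d=get_image('wrist'); save(im,'q_wrist')
E
```

```text
clock: 23.45
position: [0.5054, 0.253, 0.2211]
ee_rot: [2.114, 2.323, 0.001]
force: [-0.0, -0.0, 0.0]
width: 1.0
t 23.45 p [0.5054 0.253  0.2211] x [-0.094  0.996  0.   ] y [0.996 0.094 0.001] z [ 0.001  0.    -1.   ] w 1.0 F [-0. -0.  0.] q [-0.89  0.32  0.45  1.7  -0.15  1.15 -0.31]
95.38706928794736
A [11.61452009 10.4341937  15.41348697]
```

```bash
cat >> h.py <<'E'
def cols(cam='wrist',zlo=.122,zhi=.14,minpx=30):
    s,p,R=st(); im,d=get_image(cam); P=cloud(cam,d)
    T=(P-p)@R
    m=(P[...,2]>zlo)&(P[...,2]<zhi)&(P[...,0]>.3)&(P[...,0]<.85)&(P[...,1]>.1)&(P[...,1]<.65)
    n,l,ss,c=cv2.connectedComponentsWithStats(m.astype(np.uint8))
    for i in range(1,n):
        if ss[i,4]>minpx:
            X=ray(cam,*c[i],.13); q=P[l==i]
            r=cv2.minAreaRect((q[:,:2]*1000).astype(np.float32))
            print(cam,ss[i,4],np.round(c[i],1),'X',np.round(X,4),'med',np.round(np.median(q,0),4),im[l==i].mean(0).round(),'rect',np.round(r[1],1),round(r[2],1))
    return im,d
E
python3 - <<'E'
from h import *
im,d=cols('wrist'); cols('side',.118,.14,20); cols('top',.12,.14,20)
save(im,'r_crop',(150,0,410,240),3)
E
```

```text
wrist 1300 [212.2  43.9] X [0.4521 0.3773 0.13  ] med [0.452  0.3775 0.1292] [ 94. 102. 108.] rect [36.2 32.3] 42.8
wrist 1327 [373.9  56.2] X [0.5954 0.3814 0.13  ] med [0.5957 0.3815 0.1292] [61. 66. 70.] rect [32.3 36.2] 88.5
wrist 932 [172.9 187.3] X [0.4204 0.2433 0.13  ] med [0.4202 0.2432 0.1292] [74. 79. 83.] rect [36.3 32.4] 11.8
wrist 497 [333.  227.7] X [0.5868 0.216  0.13  ] med [0.5866 0.2166 0.1291] [80. 87. 91.] rect [36.5 23.4] 61.6
wrist 428 [419.2 226.8] X [0.6757 0.2257 0.13  ] med [0.6757 0.225  0.1289] [ 97.  51. 132.] rect [34.7 22. ] 33.7
side 74 [229.9 113.5] X [0.5969 0.3687 0.13  ] med [0.5978 0.3746 0.127 ] [69. 72. 75.] rect [43.1 34.1] 63.3
side 67 [188.5 117.3] X [0.4533 0.3651 0.13  ] med [0.4536 0.3691 0.1278] [81. 87. 91.] rect [31.6 41.2] 5.1
side 77 [263.  135.6] X [0.6799 0.206  0.13  ] med [0.6815 0.2097 0.1282] [117.  74. 154.] rect [35.4 34. ] 41.3
side 75 [289.4 136.2] X [0.7632 0.1889 0.13  ] med [0.7649 0.1905 0.128 ] [107.  60. 150.] rect [35.2 36.9] 39.6
side 81 [181.8 138.4] X [0.421  0.2309 0.13  ] med [0.421  0.2353 0.1276] [72. 77. 80.] rect [33.3 38.4] 29.2
side 78 [236.8 138.7] X [0.5934 0.201  0.13  ] med [0.5936 0.2048 0.1278] [77. 84. 88.] rect [38.4 31.7] 52.9
top 86 [200.1 134.5] X [0.765 0.2   0.13 ] med [0.7653 0.1997 0.1296] [119.  63. 169.] rect [32.9 31.5] 21.9
top 89 [193.6 158.2] X [0.6823 0.2156 0.13  ] med [0.6823 0.2149 0.13  ] [121.  64. 171.] rect [35.6 30.5] 45.8
top 95 [192.9 184.1] X [0.5952 0.2111 0.13  ] med [0.5958 0.2111 0.1291] [82. 90. 97.] rect [35.  31.2] 60.8
top 96 [179.2 237.4] X [0.4219 0.2413 0.13  ] med [0.4226 0.2416 0.13  ] [65. 71. 77.] rect [33.9 31.3] 73.7
```

```bash
python3 -m crank '[[[0,0,0],-7.4,0],[[3.4,-0.6,0],0,0],[[3.4,-0.6,0],0,0],[[3.4,-0.6,2],0,0],[[3,-0.6,2],0,0]]'; python3 -m crank '[[[0,0,1.5],0,0],[[0,0,1.5],0,0],[[0,0,0],0,0],[[0,0,0],0,0]]'
python3 - <<'E'
from h import *
show(); s,p,R=st()
print(np.degrees(np.arctan2(R[1,0],R[0,0])))
for X in ([.453,.377],[.452,.3773]): print('C',R.T@(np.array(X+[.106-.039])-p)*100)
cols('side',.118,.14,20)
im,d=get_image('wrist'); save(im,'s_wrist')
E
```

```text
clock: 24.2
position: [0.4511, 0.3798, 0.1805]
ee_rot: [-1.954, -2.46, -0.003]
force: [0.9, -0.4, -0.7]
width: 1.0
clock: 24.6
position: [0.4517, 0.3776, 0.1508]
ee_rot: [1.955, 2.459, -0.0]
force: [0.5, 0.1, 1.2]
width: 1.004
t 24.6 p [0.4517 0.3776 0.1508] x [-0.226  0.974 -0.   ] y [ 0.974  0.226 -0.   ] z [-0. -0. -1.] w 1.004 F [0.5 0.1 1.2] q [-1.04  0.42  0.36  1.73 -0.17  1.02 -0.4 ]
103.04569022843289
C [-0.08090971  0.11360963  8.37711588]
C [-0.0291112   0.02296244  8.37710725]
side 69 [230.  113.4] X [0.5972 0.3698 0.13  ] med [0.5982 0.376  0.1273] [86. 91. 96.] rect [40.3 33.8] 62.1
side 68 [188.4 117.3] X [0.4531 0.3648 0.13  ] med [0.4536 0.3697 0.1264] [66. 69. 72.] rect [36.5 31.2] 84.3
side 76 [263.  135.6] X [0.68   0.2062 0.13  ] med [0.6811 0.2095 0.1282] [118.  73. 155.] rect [36.7 32.8] 63.6
side 72 [289.4 136.1] X [0.7634 0.1894 0.13  ] med [0.7648 0.1913 0.1279] [107.  60. 150.] rect [36.7 31.2] 60.3
side 79 [181.8 138.4] X [0.421  0.2313 0.13  ] med [0.4209 0.2341 0.128 ] [78. 85. 90.] rect [36.1 35.2] 31.1
side 77 [236.9 138.7] X [0.5936 0.2009 0.13  ] med [0.5942 0.2058 0.1272] [77. 84. 89.] rect [36.4 31.4] 59.6
```

```bash
python3 -m crank '[[[0,0,2.8],0,0],[[0,0,2.8],0,0],[[0,0,2],0,0],[[0,0,0.8],0,0],[[0,0,0],0,120]]' 8; python3 -m crank '[[[0,0,0],0,255],[[0,0,0],0,255],[[0,0,0],0,255],[[0,0,0],0,255],[[0,0,0],0,255]]' 8; python3 -m crank '[[[0,0,0],0,255],[[0,0,0],0,255]]'
python3 - <<'E'
from h import *
show(); s,p,R=st()
im,d=get_image('wrist'); save(im,'t_wrist',(150,100,400,300),3)
im,d=get_image('side'); save(im,'t_side',(140,60,280,190),5)
E
```

```text
clock: 25.2
position: [0.4515, 0.3774, 0.0664]
ee_rot: [-1.954, -2.46, 0.001]
force: [0.1, 0.7, 0.8]
width: 0.955
clock: 25.7
position: [0.4517, 0.3778, 0.0669]
ee_rot: [1.954, 2.46, 0.001]
force: [-0.3, 0.3, -0.9]
width: 0.53
clock: 25.9
position: [0.4519, 0.3778, 0.0666]
ee_rot: [1.954, 2.46, 0.001]
force: [1.1, -0.1, 0.5]
width: 0.398
t 25.9 p [0.4519 0.3778 0.0666] x [-0.226  0.974  0.   ] y [0.974 0.226 0.001] z [ 0.001  0.    -1.   ] w 0.398 F [ 1.1 -0.1  0.5] q [-1.01  0.51  0.32  1.82 -0.21  0.84 -0.36]
```

```bash
python3 -m crank '[[[0,0,0],0,255],[[0,0,0],0,255]]' 8; python3 -m crank '[[[2.08,0,0],0,255],[[2.07,0,0.2],0,255],[[2.0,0,0.55],0,255],[[1.87,0,0.9],0,255],[[0,0,0],0,255]]'
python3 - <<'E'
from h import *
show(); s,p,R=st()
im,d=get_image('side'); save(im,'u_side',(140,60,280,190),5)
E
```

```text
clock: 26.2
position: [0.4519, 0.3778, 0.0667]
ee_rot: [1.954, 2.46, 0.001]
force: [0.7, -0.6, 0.9]
width: 0.402
clock: 26.7
position: [0.4302, 0.4604, 0.048]
ee_rot: [-1.946, -2.464, 0.001]
force: [-2.5, 3.6, 4.3]
width: 0.405
t 26.7 p [0.4302 0.4604 0.048 ] x [-0.232  0.973  0.001] y [ 0.973  0.232 -0.002] z [-0.002  0.001 -1.   ] w 0.405 F [-2.5  3.6  4.3] q [-1.11  0.59  0.31  1.73 -0.23  0.86 -0.46]
```

```bash
python3 -m crank '[[[1.68,0,1.22],0,255],[[1.44,0,1.5],0,255],[[1.16,0,1.73],0,255],[[0,0,0],0,255]]'; python3 -m crank '[[[0.85,0,1.9],0,255],[[0.4,0,1.4],0,255],[[0,0,0],0,255],[[0,0,0],0,255]]'
python3 - <<'E'
from h import *
show(); s,p,R=st()
im,d=get_image('side'); save(im,'v_side',(140,60,280,190),5)
im,d=get_image('wrist'); save(im,'v_wrist')
E
```

```text
clock: 27.15
position: [0.4208, 0.4985, 0.002]
ee_rot: [-1.95, -2.462, 0.006]
force: [-0.6, 2.1, 0.6]
width: 0.399
clock: 27.55
position: [0.4207, 0.5086, -0.028]
ee_rot: [1.954, 2.459, -0.003]
force: [-0.5, -0.3, -2.9]
width: 0.4
t 27.55 p [ 0.4207  0.5086 -0.028 ] x [-0.226  0.974 -0.002] y [ 0.974  0.226 -0.001] z [-0.001 -0.002 -1.   ] w 0.4 F [-0.5 -0.3 -2.9] q [-1.14  0.73  0.28  1.69 -0.27  0.76 -0.5 ]
```

```bash
python3 -m crank '[[[0,0,0.5],0,255],[[0,0,0],0,255],[[0,0,0],0,130],[[0,0,0],0,110],[[0,0,0],0,110]]'; python3 -m crank '[[[0,0,0],0,80],[[0,0,-3],0,80],[[0,0,-3],0,80],[[-5.3,0,0],0,80],[[0,0,0],0,80]]'
python3 - <<'E'
from h import *
show(); s,p,R=st()
im,d=get_image('wrist'); save(im,'w_wrist');P=cloud('wrist',d)
np.savez('w_wrist',im=im,P=P)
T=(P-p)@R
m=(P[...,2]>.012)&(P[...,2]<.06)&(abs(T[...,1])<.06)&(T[...,0]>-.1)&(T[...,0]<.12)
n,l,ss,c=cv2.connectedComponentsWithStats(m.astype(np.uint8))
for i in range(1,n):
    if ss[i,4]>100:
        q=P[l==i]; r=cv2.minAreaRect((q[:,:2]*1000).astype(np.float32)); print(ss[i],np.round(r[0],1),np.round(r[1],1),r[2],q[:,2].max(), R.T@(np.r_[np.array(r[0])/1000,0]-p)*100)
E
```

```text
clock: 28.15
position: [0.4212, 0.5097, -0.0321]
ee_rot: [1.954, 2.46, 0.001]
force: [-0.1, -0.4, -0.1]
width: 0.56
clock: 28.65
position: [0.4356, 0.4541, 0.0287]
ee_rot: [1.96, 2.451, -0.002]
force: [0.4, -1.3, -0.4]
width: 0.687
t 28.65 p [0.4356 0.4541 0.0287] x [-0.22   0.976 -0.004] y [0.976 0.22  0.001] z [ 0.002 -0.003 -1.   ] w 0.687 F [ 0.4 -1.3 -0.4] q [-1.1   0.62  0.31  1.74 -0.24  0.82 -0.46]
[ 229  116   50  144 5321] [427.5 471.2] [ 32.  107.6] 13.202339172363281 0.03805565101571642 [ 1.85037951 -0.41996335  2.85930836]
[234 287  42  12 363] [443.5 401.7] [31.4 11. ] 13.869843482971191 0.03643021345240617 [-5.27588331 -0.38636891  2.88542067]
```

```bash
python3 -m crank '[[[0.7,-0.4,2],0,80],[[0,0,2],0,80],[[0,0,1.5],0,80],[[0,0,0.7],0,80],[[0,0,0],0,80]]'; python3 -m crank '[[[0,0,0],0,255],[[0,0,0],0,255],[[0,0,0],0,255],[[0,0,0],0,255],[[0,0,0],0,255]]' 30;  python3 -m crank '[[[0,0,0],0,255],[[0,0,0],0,255]]'
python3 - <<'E'
from h import *
show(); s,p,R=st()
im,d=get_image('wrist'); save(im,'x_wrist')
E
```

```text
clock: 29.2
position: [0.4264, 0.4662, -0.0356]
ee_rot: [1.954, 2.46, -0.003]
force: [0.2, -0.2, -0.7]
width: 0.686
clock: 29.7
position: [0.427, 0.4671, -0.0341]
ee_rot: [1.954, 2.46, 0.001]
force: [1.1, 0.2, 0.3]
width: 0.299
clock: 29.9
position: [0.427, 0.4671, -0.0342]
ee_rot: [1.954, 2.46, 0.001]
force: [-0.0, -0.3, 2.8]
width: 0.252
t 29.9 p [ 0.427   0.4671 -0.0342] x [-0.226  0.974  0.   ] y [0.974 0.226 0.   ] z [ 0.  0. -1.] w 0.252 F [-0.  -0.3  2.8] q [-1.09  0.7   0.27  1.77 -0.27  0.71 -0.45]
```

```bash
python3 -m crank '[[[0,0,-3],0,255],[[0,0,-4],0,255],[[0,0,-4],0,255],[[0,0,-4],0,255],[[0,0,0],6.7,255]]';  python3 -m crank '[[[0,0,0],0,255],[[0,0,0],0,255],[[0,0,0],0,255]]'
cat >> h.py <<'E'
def held():
    s,p,R=st(); im,d=get_image('wrist'); s2,p2,R2=st(); P=cloud('wrist',d); T=(P-p)@R*1000
    m=(abs(T[...,1])<25)&(T[...,0]>15)&(T[...,0]<95)&(T[...,2]>-100)&(T[...,2]<-20)
    q=T[m]; print('moved',np.round((p2-p)*1000,1),'T far: n',m.sum(),'xmax',np.percentile(q[:,0],[50,95,99,100]),'ztop',np.percentile(q[:,2],[1,50,99]),'ymed',np.median(q[q[:,0]>45][:,1]))
    far=q[(q[:,0]>43)]; r=cv2.minAreaRect(far[:,:2].astype(np.float32)); print('nut rect',np.round(r[0],1),np.round(r[1],1),r[2])
    t=q[(q[:,0]<38)]; print('tube: y med',np.median(t[:,1]),'top z',np.percentile(t[:,2],2), 'tube top z near/far',[round(np.percentile(q[(q[:,0]>a)&(q[:,0]<a+6)&(abs(q[:,1])<4)][:,2],50),1) for a in (16,22,28,34,48,56)])
    return im
E
python3 - <<'E'
from h import *
show(); im=held(); save(im,'y_wrist')
print(np.degrees(np.arctan2(st()[2][1,0],st()[2][0,0])))
E
```

```text
clock: 30.45
position: [0.4292, 0.469, 0.1211]
ee_rot: [-2.095, -2.34, -0.013]
force: [0.8, -0.0, -3.6]
width: 0.254
clock: 30.75
position: [0.4258, 0.4661, 0.114]
ee_rot: [2.091, 2.344, -0.004]
force: [-0.2, 0.1, -2.8]
width: 0.25
t 30.75 p [0.4258 0.4661 0.114 ] x [-0.114  0.994 -0.002] y [ 0.994  0.114 -0.002] z [-0.002 -0.002 -1.   ] w 0.25 F [-0.2  0.1 -2.8] q [-1.16  0.53  0.37  1.66 -0.22  0.99 -0.6 ]
moved [0.2 0.  0.1] T far: n 5363 xmax [40.90770117 54.44965758 54.56658845 54.78442163] ztop [-70.60575326 -64.69230489 -41.17486571] ymed -1.663997349821545
nut rect [48.9 -1.5] [11.8 35.5] 0.0096722561866045Traceback (most recent call last):
  File "<stdin>", line 2, in <module>
  File "h.py", line 39, in held
    t=q[(q[:,0]<38)]; print('tube: y med',np.median(t[:,1]),'top z',np.percentile(t[:,2],2), 'tube top z near/far',[round(np.percentile(q[(q[:,0]>a)&(q[:,0]<a+6)&(abs(q[:,1])<4)][:,2],50),1) for a in (16,22,28,34,48,56)])
                                                                                                                          ~~~~~~~~~~~~~^^^^^^^^^^^^^^^^^^^^^^^^^^^^^^^^^^^^^^^^^^^^^^^^^^^^
    return _quantile_unchecked(
        a, q, axis, out, overwrite_input, method, keepdims, weights)
    return _ureduce(a,
                    func=_quantile_ureduce_func,
    ...<5 lines>...
                    overwrite_input=overwrite_input,
                    method=method)
    r = func(a, **kwargs)
    result = _quantile(arr,
                       quantiles=q,
    ...<2 lines>...
                       out=out,
                       weights=wgt)
    slices_having_nans = np.isnan(arr[-1, ...])
                                  ~~~^^^^^^^^^
IndexError: index -1 is out of bounds for axis 0 with size 0
```

```bash
python3 -m crank '[[[-4.3,-0.32,0],0,255],[[-4.4,-0.32,0],0,255],[[-4.4,-0.32,0],0,255],[[-4.4,-0.32,0],0,255],[[-4.4,-0.32,0],0,255]]';  python3 -m crank '[[[-4.4,-0.32,0],0,255],[[-4.4,-0.32,0],0,255],[[-4.4,-0.32,0],0,255],[[-4.4,-0.32,0],0,255],[[-4.0,-0.28,0],0,255]]'; python3 -m crank '[[[0,0,2],0,255],[[0,0,2],0,255],[[0,0,0],0,255],[[0,0,0],0,255]]'
python3 - <<'E'
from h import *
show(); s,p,R=st(); print(np.degrees(np.arctan2(R[1,0],R[0,0])))
print(R.T@(np.array([.4426,.0267,.024])-p)*100)
im=held(); save(im,'y_wrist')
im,d=get_image('side'); save(im,'y_side',(140,120,300,240),5)
E
```

```text
clock: 31.3
position: [0.4347, 0.2454, 0.115]
ee_rot: [2.093, 2.343, -0.002]
force: [0.3, 0.1, -2.7]
width: 0.248
clock: 31.8
position: [0.4431, 0.0288, 0.1153]
ee_rot: [-2.094, -2.342, 0.001]
force: [2.0, 0.2, -3.6]
width: 0.249
clock: 32.2
position: [0.4432, 0.0309, 0.0754]
ee_rot: [-2.093, -2.342, 0.002]
force: [0.3, 0.4, -2.8]
width: 0.251
t 32.2 p [0.4432 0.0309 0.0754] x [-0.112  0.994 -0.   ] y [ 0.994  0.112 -0.002] z [-0.001 -0.001 -1.   ] w 0.251 F [ 0.3  0.4 -2.8] q [-0.58  0.31  0.48  2.16 -0.21  0.72  0.16]
96.40912563721729
[-0.40346509 -0.10265889  5.1424354 ]
moved [0.6 0.3 0.5] T far: n 5391 xmax [41.05775267 54.64707729 54.77972254 54.89386949] ztop [-71.05172193 -65.05375731 -41.49546753] ymed -1.6949464054260233
nut rect [48.9 -1.2] [11.9 35.5] 0.0028162228409200907Traceback (most recent call last):
  File "<stdin>", line 4, in <module>
  File "h.py", line 39, in held
    t=q[(q[:,0]<38)]; print('tube: y med',np.median(t[:,1]),'top z',np.percentile(t[:,2],2), 'tube top z near/far',[round(np.percentile(q[(q[:,0]>a)&(q[:,0]<a+6)&(abs(q[:,1])<4)][:,2],50),1) for a in (16,22,28,34,48,56)])
                                                                                                                          ~~~~~~~~~~~~~^^^^^^^^^^^^^^^^^^^^^^^^^^^^^^^^^^^^^^^^^^^^^^^^^^^^
    return _quantile_unchecked(
        a, q, axis, out, overwrite_input, method, keepdims, weights)
    return _ureduce(a,
                    func=_quantile_ureduce_func,
    ...<5 lines>...
                    overwrite_input=overwrite_input,
                    method=method)
    r = func(a, **kwargs)
    result = _quantile(arr,
                       quantiles=q,
    ...<2 lines>...
                       out=out,
                       weights=wgt)
    slices_having_nans = np.isnan(arr[-1, ...])
                                  ~~~^^^^^^^^^
IndexError: index -1 is out of bounds for axis 0 with size 0
```

```bash
sed -i "/t=q\[(q\[:,0\]<38)\]/d" h.py; python3 -m crank '[[[-0.4,-0.1,1.5],0,255],[[0,0,1.5],0,255],[[0,0,1],0,255],[[0,0,0.6],0,255],[[0,0,0],0,255]]'
python3 - <<'E'
from h import *
show()
im=held(); save(im,'y_wrist')
im,d=get_image('side'); save(im,'y_side',(140,120,300,240),5)
show()
E
```

```text
clock: 32.75
position: [0.443, 0.0271, 0.0293]
ee_rot: [-2.094, -2.342, 0.001]
force: [0.3, -1.2, -3.0]
width: 0.252
t 32.75 p [0.443  0.0271 0.0293] x [-0.112  0.994 -0.   ] y [ 0.994  0.112 -0.001] z [-0.001 -0.    -1.   ] w 0.252 F [ 0.3 -1.2 -3. ] q [-0.52  0.39  0.43  2.2  -0.28  0.6   0.23]
moved [ 0.3 -0.   0.4] T far: n 5759 xmax [39.58226526 54.39165364 54.52294469 54.64212637] ztop [-70.91233704 -64.52252099 -37.00957913] ymed -1.6507023368414209
nut rect [48.8 -1.5] [11.6 35.4] 0.009184355847537518
t 32.85 p [0.4435 0.0271 0.0299] x [-0.111  0.994  0.   ] y [0.994 0.111 0.   ] z [ 0.  0. -1.] w 0.251 F [ 0.   0.  -4.1] q [-0.52  0.39  0.43  2.2  -0.28  0.6   0.23]
```

```bash
cat >> h.py <<'E'
def vees():
    s,p,R=st(); im,d=get_image('wrist'); P=cloud('wrist',d); T=(P-p)@R*1000; i3=im.astype(int)
    b=(i3[...,2]>i3[...,0]+40)&(i3[...,2]>i3[...,1]+30)&(P[...,2]>.045)&(P[...,2]<.085)
    n,l,ss,c=cv2.connectedComponentsWithStats(b.astype(np.uint8))
    for i in range(1,n):
        if ss[i,4]>15: q=T[l==i]; print(np.round(c[i]),ss[i,4],'T x',np.round(np.percentile(q[:,0],[2,50,98]),1),'y',np.round(np.percentile(q[:,1],[2,98]),1),'z',np.round(np.percentile(q[:,2],[2,98]),1), 'W',np.round(np.median(P[l==i],0),4))
    return im
E
python3 - <<'E'
from h import *
vees()
E
```

```text
[365. 205.] 1119 T x [16.7 20.8 23.5] y [39.  79.3] z [-43.6 -19.9] W [0.5032 0.0546 0.0653]
[476. 205.] 995 T x [16.5 20.9 23.5] y [104.7 139.8] z [-43.4 -18.4] W [0.5688 0.0619 0.0635]
[221. 209.] 314 T x [16.6 20.4 24. ] y [-27.5 -13.9] z [-51.6 -34.5] W [0.4198 0.045  0.0703]
[284. 210.] 84 T x [16.6 20.2 23.6] y [11.7 15.4] z [-44.4 -39.9] W [0.4547 0.0486 0.0721]
[451. 298.] 662 T x [-45.5 -40.6 -38.2] y [104.2 136.1] z [-43.5 -25.4] W [5.729e-01 2.000e-04 6.260e-02]
[232. 301.] 70 T x [-45.7 -42.5 -24.9] y [-20.3 -13.3] z [-54.3 -31. ] W [ 0.4317 -0.0169  0.0655]
[281. 307.] 59 T x [-45.6 -41.7 -38.2] y [12.  15.4] z [-44.4 -39.8] W [ 0.4612 -0.0128  0.0722]
```

```bash
python3 -m crank '[[[-0.05,-0.25,0],0,255],[[0,0,0.3],0,255],[[0,0,0.3],0,255],[[0,0,0],0,255],[[0,0,0],0,255]]'
python3 - <<'E'
from h import *
show()
im=vees(); save(im,'z_wrist',(150,120,400,320),3); held()
E
```

```text
clock: 33.4
position: [0.4406, 0.0262, 0.0234]
ee_rot: [-2.094, -2.341, 0.0]
force: [-0.1, 0.0, -3.7]
width: 0.252
t 33.4 p [0.4406 0.0262 0.0234] x [-0.111  0.994 -0.   ] y [ 0.994  0.111 -0.   ] z [-0. -0. -1.] w 0.252 F [-0.1  0.  -3.7] q [-0.51  0.4   0.43  2.21 -0.29  0.58  0.24]
[375. 208.] 1223 T x [17.2 21.6 24.1] y [41.8 82. ] z [-50.2 -26.1] W [0.5034 0.0547 0.0654]
[483. 207.] 876 T x [17.1 21.7 24.2] y [107.4 138. ] z [-50.  -24.7] W [0.5661 0.0616 0.0613]
[223. 212.] 297 T x [17.3 21.3 24.5] y [-24.6 -13.4] z [-54.2 -42.3] W [0.4191 0.0452 0.0709]
[287. 213.] 184 T x [17.3 21.2 24. ] y [11.4 18. ] z [-50.5 -43.9] W [0.4526 0.0488 0.072 ]
[456. 301.] 654 T x [-44.9 -39.  -37.5] y [107.  134.4] z [-50.  -26.9] W [0.5668 0.0006 0.0598]
[231. 308.] 116 T x [-44.8 -40.1 -33.4] y [-20.  -13.6] z [-53.3 -39.7] W [ 0.4286 -0.0156  0.0687]
[283. 310.] 95 T x [-42.4 -39.  -37.6] y [11.7 16.9] z [-50.4 -43.5] W [ 0.4588 -0.0108  0.0713]
moved [ 0. -0.  0.] T far: n 6556 xmax [38.53669748 54.45225206 54.58588188 54.77007708] ztop [-70.51558299 -63.36930759 -20.28881822] ymed -1.3325153771335447
nut rect [48.9  0. ] [11.8 50. ] 0.09451373666524887
```

```bash
python3 -m crank '[[[0,0,0.15],0,255],[[0,0,0.1],0,255],[[0,0,0],0,255]]'; python3 -m crank '[[[0,0,0],0,165],[[0,0,0],0,150],[[0,0,0],0,145],[[0,0,0],0,145]]'
python3 - <<'E'
from h import *
show()
im,d=get_image('wrist'); save(im,'aa_wrist',(150,120,400,320),3); held()
E
```

```text
clock: 33.8
position: [0.4409, 0.0263, 0.0219]
ee_rot: [-2.095, -2.341, -0.002]
force: [-5.0, 0.9, 18.7]
width: 0.253
clock: 34.2
position: [0.4409, 0.0262, 0.021]
ee_rot: [2.094, 2.341, 0.0]
force: [0.3, -0.6, 0.1]
width: 0.43
t 34.2 p [0.4409 0.0262 0.021 ] x [-0.111  0.994 -0.   ] y [0.994 0.111 0.   ] z [ 0. -0. -1.] w 0.43 F [ 0.3 -0.6  0.1] q [-0.51  0.4   0.42  2.22 -0.3   0.58  0.25]
moved [-0.  -0.1 -0. ] T far: n 6871 xmax [38.37831951 54.4223871  54.55653073 54.68072495] ztop [-68.235455   -61.59133997 -22.13115025] ymed -2.443116103017788
nut rect [48.8  0.1] [11.7 49.9] 0.02076498232781887
```

```bash
python3 -m crank '[[[0,0,-1],0,145],[[0,0,-2],0,145],[[0,0,-4],0,100],[[0,0,-4.5],0,0],[[0,0,-4.5],0,0]]'; python3 -m crank '[[[4.5,1.5,0],0,0],[[4.5,1.5,0],0,0],[[4.5,1.5,0],0,0],[[4.5,1.5,0],0,0],[[0,0,0],0,0]]'; python3 -m crank '[[[0,0,0],0,0],[[0,0,0],0,0]]'
python3 - <<'E'
from h import *
show(); s,p,R=st()
im,d=cols('wrist'); save(im,'ab_wrist'); cols('top',.12,.14,20); im,d=get_image('side'); save(im,'ab_side',(140,60,320,240),4)
E
```

```text
clock: 34.8
position: [0.4401, 0.0256, 0.1832]
ee_rot: [2.095, 2.341, -0.001]
force: [1.3, 1.1, -0.7]
width: 0.644
clock: 35.3
position: [0.4803, 0.2191, 0.1813]
ee_rot: [-2.084, -2.35, -0.003]
force: [-0.9, 0.1, 0.0]
width: 1.002
clock: 35.5
position: [0.4802, 0.2102, 0.1813]
ee_rot: [2.096, 2.34, -0.001]
force: [0.9, -0.3, -0.4]
width: 0.997
t 35.5 p [0.4802 0.2102 0.1813] x [-0.11   0.994 -0.001] y [ 0.994  0.11  -0.   ] z [-0.    -0.001 -1.   ] w 0.997 F [ 0.9 -0.3 -0.4] q [-0.86  0.29  0.44  1.85 -0.14  1.03 -0.25]
wrist 614 [438.3   7.2] X [0.5954 0.3687 0.13  ] med [0.5964 0.3693 0.129 ] [73. 79. 83.] rect [29.7 10.7] 2.6
wrist 1325 [191.2 151.7] X [0.4203 0.2425 0.13  ] med [0.4202 0.2423 0.1293] [61. 66. 69.] rect [36.1 32.2] 12.0
wrist 1224 [384.9 207.1] X [0.5917 0.2124 0.13  ] med [0.5921 0.2121 0.1292] [75. 82. 86.] rect [36.4 32.6] 1.4
wrist 1279 [481.4 212.4] X [0.6775 0.2169 0.13  ] med [0.6781 0.2166 0.1292] [111.  59. 151.] rect [32.  37.4] 79.0
top 85 [200.2 134.4] X [0.7651 0.1998 0.13  ] med [0.7651 0.1997 0.13  ] [114.  60. 163.] rect [32.5 31.6] 17.9
top 90 [193.6 158.2] X [0.6822 0.2153 0.13  ] med [0.683  0.2151 0.1295] [115.  62. 164.] rect [36.2 30.6] 48.7
top 53 [194.9 184. ] X [0.5958 0.2047 0.13  ] med [0.5957 0.2048 0.1294] [74. 81. 88.] rect [34.2 18.2] 10.0
```

```bash
python3 -m crank '[[[0,0,0],8.2,0],[[0,0,0],8.2,0],[[0,0,0],8,0],[[0.6,-3.3,0],0,0],[[0.6,-3.3,0],0,0]]'; python3 -m crank '[[[0,0,2],0,0],[[0,0,1.5],0,0],[[0,0,0],0,0],[[0,0,0],0,0]]'
python3 - <<'E'
from h import *
show(); s,p,R=st()
im,d=cols('wrist'); save(im,'ac_wrist')
print('D',R.T@(np.array([.4205,.2425,.067])-p)*100,np.degrees(np.arctan2(R[1,0],R[0,0])))
E
```

```text
clock: 36.15
position: [0.4212, 0.2424, 0.1811]
ee_rot: [2.545, 1.841, 0.0]
force: [-0.5, 2.0, 0.7]
width: 1.001
clock: 36.55
position: [0.4215, 0.2428, 0.1464]
ee_rot: [2.543, 1.844, -0.0]
force: [0.0, 0.4, 0.3]
width: 0.999
t 36.55 p [0.4215 0.2428 0.1464] x [ 0.311  0.951 -0.   ] y [ 0.951 -0.311 -0.   ] z [-0. -0. -1.] w 0.999 F [0.  0.4 0.3] q [-1.04  0.26  0.5   1.99 -0.16  0.93 -0.77]
wrist 1835 [489.3 177.2] X [0.5904 0.2141 0.13  ] med [0.591  0.2139 0.1295] [75. 82. 86.] rect [32.5 33. ] 1.1
wrist 1551 [256.5 208.8] X [0.4203 0.2437 0.13  ] med [0.4203 0.2435 0.1296] [76. 83. 87.] rect [36.6 31.5] 72.3
D [-0.06253763 -0.08499166  7.94468914] 71.89782986399571
```

Aligned on D (nut flats face the jaws, px (257,209)). Descend, grip and lay down.

```bash
python3 -m crank '[[[0,-0.1,2.6],0,0],[[0,0,2.6],0,0],[[0,0,2],0,0],[[0,0,0.75],0,60],[[0,0,0],0,120]]' 8; python3 -m crank '[[[0,0,0],0,255],[[0,0,0],0,255],[[0,0,0],0,255],[[0,0,0],0,255],[[0,0,0],0,255]]' 8; python3 -m crank '[[[0,0,0],0,255],[[0,0,0],0,255],[[0,0,0],0,255]]'; python3 -m crank '[[[2.08,0,0],0,255],[[2.07,0,0.2],0,255],[[2.0,0,0.55],0,255],[[1.87,0,0.9],0,255],[[0,0,0],0,255]]'
python3 - <<'E'
from h import *
show()
im,d=get_image('side'); save(im,'ad_side',(140,60,300,220),4)
E
```

```text
clock: 37.1
position: [0.4204, 0.2436, 0.0665]
ee_rot: [2.542, 1.845, -0.001]
force: [0.5, -0.6, 0.2]
width: 0.878
clock: 37.6
position: [0.4204, 0.244, 0.0668]
ee_rot: [-2.542, -1.846, -0.001]
force: [0.2, -0.2, 0.4]
width: 0.439
clock: 37.9
position: [0.4207, 0.244, 0.0667]
ee_rot: [2.542, 1.846, 0.001]
force: [0.9, 0.0, 2.4]
width: 0.402
clock: 38.4
position: [0.445, 0.3229, 0.0491]
ee_rot: [-2.539, -1.849, -0.0]
force: [0.4, 3.8, 4.0]
width: 0.402
t 38.4 p [0.445  0.3229 0.0491] x [0.307 0.952 0.001] y [ 0.952 -0.307 -0.   ] z [-0.     0.001 -1.   ] w 0.402 F [0.4 3.8 4. ] q [-1.03  0.49  0.43  1.94 -0.29  0.77 -0.75]
```

```bash
python3 -m crank '[[[1.68,0,1.22],0,255],[[1.44,0,1.5],0,255],[[1.16,0,1.73],0,255],[[0,0,0],0,255]]'; python3 -m crank '[[[0.85,0,1.9],0,255],[[0.4,0,1.4],0,255],[[0,0,0.5],0,255],[[0,0,0],0,255],[[0,0,0],0,130]]'; python3 -m crank '[[[0,0,0],0,110],[[0,0,0],0,80],[[0,0,0],0,80],[[0,0,-3],0,80],[[0,0,-3],0,80]]'; python3 -m crank '[[[-2.8,0,0],0,80],[[-2.8,0,0],0,80],[[0,0,0],0,80],[[0,0,0],0,80],[[0,0,0],0,80]]'
cat >> h.py <<'E'
def lying():
    s,p,R=st(); im,d=get_image('wrist'); P=cloud('wrist',d)
    T=(P-p)@R*1000
    m=(P[...,2]>.010)&(P[...,2]<.06)&(abs(T[...,1])<45)&(T[...,0]>-110)&(T[...,0]<120)&(T[...,2]>-33)
    n,l,ss,c=cv2.connectedComponentsWithStats(m.astype(np.uint8)); Q=[]
    for i in range(1,n):
        if ss[i,4]>100: Q.append(T[l==i])
    q=np.concatenate(Q); r=cv2.minAreaRect(q[:,:2].astype(np.float32)); print('T center(mm)',np.round(r[0],1),np.round(r[1],1),round(r[2],2)); print('x range',np.percentile(q[:,0],[.2,99.8]))
    return im
E
python3 - <<'E'
from h import *
show(); im=lying(); save(im,'ae_wrist')
E
```

```text
clock: 38.85
position: [0.4574, 0.3611, 0.004]
ee_rot: [2.541, 1.848, -0.003]
force: [-0.3, 1.4, -0.7]
width: 0.398
clock: 39.35
position: [0.4623, 0.3719, -0.032]
ee_rot: [2.542, 1.845, -0.001]
force: [0.0, -0.1, 0.3]
width: 0.447
clock: 39.85
position: [0.4617, 0.3721, 0.0277]
ee_rot: [2.542, 1.846, -0.003]
force: [0.4, 0.5, 1.3]
width: 0.686
clock: 40.35
position: [0.4452, 0.3205, 0.0277]
ee_rot: [-2.541, -1.847, -0.001]
force: [-0.2, -0.2, -0.1]
width: 0.687
t 40.35 p [0.4452 0.3205 0.0277] x [0.309 0.951 0.001] y [ 0.951 -0.309  0.   ] z [ 0.001  0.001 -1.   ] w 0.687 F [-0.2 -0.2 -0.1] q [-1.02  0.52  0.41  1.96 -0.31  0.72 -0.73]
T center(mm) [-2.1 -1.9] [130.5  32.1] 0.22
x range [-66.84570389  63.05755772]
```

```bash
python3 -m crank '[[[-0.2,0,2.2],0,80],[[0,0,2],0,80],[[0,0,1.4],0,80],[[0,0,0.6],0,80],[[0,0,0],0,80]]'; python3 -m crank '[[[0,0,0],0,255],[[0,0,0],0,255],[[0,0,0],0,255],[[0,0,0],0,255],[[0,0,0],0,255]]' 30;  python3 -m crank '[[[0,0,0],0,255],[[0,0,0],0,255],[[0,0,-2],0,255],[[0,0,-4],0,255],[[0,0,-4],0,255]]';  python3 -m crank '[[[0,0,-4],0,255],[[0,0,0],-8.2,255],[[0,0,0],-8.2,255],[[0,0,0],-8,255],[[0,0,0],0,255]]';python3 -m crank '[[[0,0,0],0,255],[[0,0,0],0,255]]'
python3 - <<'E'
from h import *
show(); s,p,R=st(); im=held(); save(im,'af_wrist'); print(np.degrees(np.arctan2(R[1,0],R[0,0])))
T=np.array([.507,.0232,.03]); print(R.T@(T-p)*100)
E
```

```text
clock: 40.9
position: [0.444, 0.3175, -0.0352]
ee_rot: [2.542, 1.846, -0.002]
force: [1.2, -0.3, 0.5]
width: 0.689
clock: 41.4
position: [0.4444, 0.3178, -0.0342]
ee_rot: [-2.542, -1.846, -0.001]
force: [-0.7, -0.7, -0.1]
width: 0.302
clock: 41.9
position: [0.4434, 0.3167, 0.0658]
ee_rot: [2.542, 1.845, -0.004]
force: [0.3, 0.9, -2.9]
width: 0.255
clock: 42.4
position: [0.444, 0.3172, 0.1053]
ee_rot: [-2.092, -2.344, 0.001]
force: [1.0, 0.2, -3.0]
width: 0.258
clock: 42.6
position: [0.4442, 0.3174, 0.1053]
ee_rot: [2.098, 2.338, -0.001]
force: [-0.3, -1.3, -3.4]
width: 0.254
t 42.6 p [0.4442 0.3174 0.1053] x [-0.108  0.994 -0.   ] y [ 0.994  0.108 -0.   ] z [-0. -0. -1.] w 0.254 F [-0.3 -1.3 -3.4] q [-0.99  0.4   0.37  1.89 -0.18  0.88 -0.43]
moved [0.  0.1 0. ] T far: n 6443 xmax [48.19116567 66.18348028 66.74890325 66.87298627] ztop [-70.6438163  -63.75988887 -46.97250167] ymed -1.4135842923209936
nut rect [55.2 -1.6] [23.3 32.1] 0.19864021241664886
96.18236992044274
[-29.91863718   3.08083065   7.53784068]
```

```bash
python3 -m crank '[[[-4.3,0.44,0],0,255],[[-4.3,0.44,0],0,255],[[-4.3,0.44,0],0,255],[[-4.3,0.44,0],0,255],[[-4.3,0.45,0],0,255]]';  python3 -m crank '[[[-4.3,0.45,0],0,255],[[-3.3,0.45,0],0,255],[[-1,0,0],0,255],[[0,0,2],0,255],[[0,0,2],0,255]]'; python3 -m crank '[[[0,0,0.5],0,255],[[0,0,0],0,255],[[0,0,0],0,255]]'
python3 - <<'E'
from h import *
show(); s,p,R=st(); print(np.degrees(np.arctan2(R[1,0],R[0,0])))
print(R.T@(np.array([.5076,.0217,.023])-p)*100)
im=vees(); save(im,'ag_wrist'); held()
E
```

```text
clock: 43.15
position: [0.4903, 0.1048, 0.1056]
ee_rot: [2.096, 2.34, 0.0]
force: [0.0, 0.6, -2.4]
width: 0.252
clock: 43.65
position: [0.5092, 0.0221, 0.0654]
ee_rot: [2.096, 2.339, 0.002]
force: [0.5, 1.2, -2.8]
width: 0.249
clock: 43.95
position: [0.5091, 0.0223, 0.0611]
ee_rot: [2.094, 2.341, 0.001]
force: [0.4, 0.1, -2.3]
width: 0.247
t 43.95 p [0.5091 0.0223 0.0611] x [-0.111  0.994  0.   ] y [0.994 0.111 0.001] z [ 0.001  0.    -1.   ] w 0.247 F [ 0.4  0.1 -2.3] q [-0.46  0.42  0.41  2.02 -0.24  0.74  0.21]
96.3823194103501
[-0.04152771 -0.15726703  3.81267706]
[174. 175.] 184 T x [28.7 32.6 35.4] y [-64.  -49.4] z [-13.3  11. ] W [0.452  0.0487 0.0711]
[353. 174.] 783 T x [28.6 32.4 35.3] y [40.2 80.7] z [-12.8  10.9] W [0.5688 0.0614 0.0661]
[455. 174.] 833 T x [28.3 32.4 35.3] y [106.1 145.6] z [-12.7  11.4] W [0.6369 0.069  0.0658]
[121. 176.] 146 T x [28.5 32.2 35.3] y [-92.4 -81. ] z [-17.9  -7.8] W [0.4183 0.0445 0.0718]
[223. 178.] 94 T x [28.4 30.7 35. ] y [-26.2 -17.6] z [-13.   -6.9] W [0.4825 0.0502 0.0722]
[433. 253.] 502 T x [-33.2 -27.4 -26.3] y [112.5 142.3] z [-8.6 14.1] W [0.6407 0.0089 0.0598]
moved [ 0.1 -0.   0. ] T far: n 6433 xmax [48.18751628 66.10506141 66.6721078  66.7462511 ] ztop [-70.71710339 -63.82170296 -47.87115735] ymed -1.353199063860184
nut rect [55.1 -1.6] [23.3 32.3] 0.04609404504299164
```

```bash
python3 -m crank '[[[-0.05,-0.3,1.5],0,255],[[0,0,1.2],0,255],[[0,0,0.8],0,255],[[0,0,0.2],0,255],[[0,0,0],0,255]]'
python3 - <<'E'
from h import *
show()
im=vees(); save(im,'ah_wrist',(150,80,400,280),3); held(); show()
E
```

```text
clock: 44.55
position: [0.5057, 0.021, 0.0234]
ee_rot: [-2.094, -2.341, 0.001]
force: [0.7, 0.4, -2.9]
width: 0.25
t 44.55 p [0.5057 0.021  0.0234] x [-0.111  0.994 -0.   ] y [ 0.994  0.111 -0.001] z [-0.001 -0.    -1.   ] w 0.25 F [ 0.7  0.4 -2.9] q [-0.43  0.47  0.38  2.06 -0.28  0.66  0.24]
[161. 188.] 314 T x [29.6 33.9 36.4] y [-60.8 -45.9] z [-50.9 -25.2] W [0.4516 0.049  0.0709]
[382. 187.] 1250 T x [29.5 33.6 36.3] y [43.7 84.1] z [-50.6 -26.8] W [0.5694 0.0617 0.0659]
[487. 185.] 767 T x [29.3 33.9 36.3] y [108.8 137.6] z [-50.6 -24.4] W [0.6283 0.0685 0.0607]
[224. 190.] 266 T x [29.4 33.3 36.5] y [-22.8 -12.9] z [-55.5 -44.4] W [0.4841 0.0523 0.0717]
[289. 190.] 253 T x [29.5 33.2 36.3] y [11.5 20.2] z [-51.  -43.9] W [0.5175 0.0557 0.0716]
[ 95. 191.] 204 T x [29.4 33.2 36.3] y [-88.7 -76.8] z [-56.4 -46.4] W [0.418  0.0446 0.0722]
[233. 293.] 28 T x [-32.3 -27.4 -21.4] y [-15.6 -13.6] z [-55.7 -45.2] W [ 0.4941 -0.0079  0.0698]
[454. 294.] 189 T x [-32.8 -28.5 -25.4] y [108.6 125.4] z [-51.2 -37.5] W [0.6195 0.005  0.0717]
[280. 294.] 19 T x [-32.9 -30.2 -26.4] y [12. 13.] z [-47.  -45.3] W [ 0.5215 -0.0076  0.0696]
moved [ 0.2 -0.   0.2] T far: n 8114 xmax [45.44323643 65.64748086 66.68173379 66.76426951] ztop [-70.72535085 -63.1787731  -20.20604563] ymed -0.8252559361278335
nut rect [54.9  0. ] [23.7 50. ] 0.018579689785838127
t 44.65 p [0.5061 0.021  0.0238] x [-0.111  0.994 -0.   ] y [0.994 0.111 0.001] z [ 0.001  0.    -1.   ] w 0.252 F [-0.1  0.1 -2.1] q [-0.43  0.47  0.38  2.06 -0.28  0.66  0.24]
```

Centred between the V tips (px 200–445 in the crop, tube 250–393). Lower and release.

```bash
python3 -m crank '[[[0,0,0.15],0,255],[[0,0,0.1],0,255],[[0,0,0],0,255]]'; python3 -m crank '[[[0,0,0],0,165],[[0,0,0],0,150],[[0,0,0],0,145],[[0,0,0],0,145]]'
python3 - <<'E'
from h import *
show()
im,d=get_image('wrist'); save(im,'ai_wrist',(50,80,400,280),2.2); held()
E
python3 -m crank '[[[0,0,-1],0,145],[[0,0,-2],0,145],[[0,0,-4],0,100],[[0,0,-4.5],0,0],[[0,0,-4.5],0,0]]'; python3 -m crank '[[[4.5,1.0,0],0,0],[[4.5,1.0,0],0,0],[[4.5,1.0,0],0,0],[[4.5,1.0,0],0,0],[[2,0,0],0,0]]'; python3 -m crank '[[[0,0,0],0,0],[[0,0,0],0,0]]'
python3 - <<'E'
from h import *
show(); s,p,R=st()
im,d=cols('wrist'); save(im,'aj_wrist'); cols('side',.118,.14,20); im,d=get_image('side'); save(im,'aj_side',(140,60,320,240),4)
E
```

```text
clock: 44.95
position: [0.5057, 0.0211, 0.0211]
ee_rot: [-2.094, -2.342, -0.0]
force: [0.4, -0.2, -2.4]
width: 0.255
clock: 45.35
position: [0.5059, 0.0211, 0.0212]
ee_rot: [2.094, 2.341, 0.0]
force: [0.1, -0.5, 0.0]
width: 0.432
t 45.35 p [0.5059 0.0211 0.0212] x [-0.111  0.994  0.   ] y [0.994 0.111 0.   ] z [ 0.  0. -1.] w 0.432 F [ 0.1 -0.5  0. ] q [-0.43  0.48  0.38  2.06 -0.28  0.65  0.25]
moved [-0.1  0.  -0. ] T far: n 8357 xmax [45.1413875  65.55581215 66.71607183 66.7783894 ] ztop [-69.58604141 -61.86580099 -22.10364954] ymed -1.0078070880861825
nut rect [54.9 -0. ] [50.  23.7] 89.99446868896484
clock: 45.95
position: [0.5052, 0.0207, 0.1833]
ee_rot: [2.095, 2.341, -0.001]
force: [1.5, 0.9, 0.5]
width: 0.645
clock: 46.45
position: [0.5229, 0.2296, 0.1816]
ee_rot: [-2.088, -2.346, -0.003]
force: [0.1, 0.1, 0.1]
width: 0.994
clock: 46.65
position: [0.5231, 0.2239, 0.1814]
ee_rot: [2.093, 2.342, -0.001]
force: [0.7, -0.4, -0.3]
width: 1.0
t 46.65 p [0.5231 0.2239 0.1814] x [-0.112  0.994 -0.001] y [0.994 0.112 0.   ] z [ 0.    -0.001 -1.   ] w 1.0 F [ 0.7 -0.4 -0.3] q [-0.79  0.36  0.4   1.75 -0.16  1.07 -0.23]
wrist 1240 [379.8  12.8] X [0.5965 0.3734 0.13  ] med [0.597  0.3742 0.1292] [75. 81. 86.] rect [37.2 19.5] 4.5
wrist 1034 [333.7 215.1] X [0.5916 0.2131 0.13  ] med [0.5914 0.2129 0.1293] [86. 93. 98.] rect [32.1 32.9] 31.4
wrist 1030 [430.8 219.3] X [0.6781 0.2187 0.13  ] med [0.6781 0.218  0.1292] [112.  59. 153.] rect [34.2 27.9] 12.6
side 64 [229.9 113.7] X [0.5964 0.3674 0.13  ] med [0.5964 0.373  0.1269] [76. 81. 85.] rect [36.6 33.1] 4.4
side 75 [263.1 135.5] X [0.6804 0.2069 0.13  ] med [0.6812 0.2105 0.1279] [120.  76. 157.] rect [36.3 31.9] 56.3
side 71 [289.3 136. ] X [0.7634 0.1899 0.13  ] med [0.7643 0.1923 0.1276] [109.  62. 153.] rect [39.7 32.3] 77.0
side 76 [236.9 138.6] X [0.5936 0.2014 0.13  ] med [0.5938 0.2056 0.1277] [77. 85. 89.] rect [39.6 30.3] 57.9
```

```bash
python3 -m crank '[[[0,0,0],-8,0],[[0,0,0],-8,0],[[0,0,0],-6,0],[[2.5,3.5,0],0,0],[[2.6,3.5,0],0,0]]'; python3 -m crank '[[[2.6,3.5,0],0,0],[[2.6,3.5,0],0,0],[[0,0,2],0,0],[[0,0,1.5],0,0],[[0,0,0],0,0]]';  python3 -m crank '[[[0,0,0],0,0],[[0,0,0],0,0]]'
python3 - <<'E'
from h import *
show(); s,p,R=st()
im,d=cols('wrist'); save(im,'ak_wrist')
print('A',R.T@(np.array([.596,.3815,.067])-p)*100,np.degrees(np.arctan2(R[1,0],R[0,0])))
E
```

```text
clock: 47.3
position: [0.562, 0.3005, 0.1821]
ee_rot: [1.615, 2.694, 0.001]
force: [0.4, -0.3, -0.0]
width: 1.0
clock: 47.8
position: [0.5964, 0.3785, 0.1433]
ee_rot: [-1.611, -2.695, 0.008]
force: [-0.4, 0.2, -0.6]
width: 0.997
clock: 48.0
position: [0.5982, 0.3804, 0.1474]
ee_rot: [1.611, 2.696, 0.002]
force: [0.5, 0.8, 1.0]
width: 1.004
t 48.0 p [0.5982 0.3804 0.1474] x [-0.474  0.881 -0.   ] y [0.881 0.474 0.001] z [ 0.001  0.001 -1.   ] w 1.004 F [0.5 0.8 1. ] q [-0.81  0.61  0.29  1.41 -0.18  1.15 -0.01]
wrist 1534 [257.6 206.5] X [0.5963 0.3829 0.13  ] med [0.5964 0.3826 0.1293] [58. 62. 65.] rect [31.6 36.8] 28.1
A [ 0.19664102 -0.1536575   8.04159508] 118.286942870783
```

```bash
python3 -m crank '[[[0.2,-0.15,2.6],0,0],[[0,0,2.6],0,0],[[0,0,2],0,0],[[0,0,0.85],0,60],[[0,0,0],0,120]]' 8; python3 -m crank '[[[0,0,0],0,255],[[0,0,0],0,255],[[0,0,0],0,255],[[0,0,0],0,255],[[0,0,0],0,255]]' 8; python3 -m crank '[[[0,0,0],0,255],[[0,0,0],0,255],[[0,0,0],0,255]]'; python3 -m crank '[[[2.08,0,0],0,255],[[2.07,0,0.2],0,255],[[2.0,0,0.55],0,255],[[1.87,0,0.9],0,255],[[0,0,0],0,255]]'
python3 - <<'E'
from h import *
show()
im,d=get_image('side'); save(im,'al_side',(140,60,300,220),4)
E
```

```text
clock: 48.55
position: [0.5948, 0.3821, 0.0651]
ee_rot: [-1.609, -2.698, 0.002]
force: [0.0, -0.2, -0.1]
width: 0.878
clock: 49.05
position: [0.5954, 0.3826, 0.0659]
ee_rot: [1.609, 2.698, 0.001]
force: [-0.3, 0.6, 0.5]
width: 0.437
clock: 49.35
position: [0.5956, 0.3827, 0.0658]
ee_rot: [1.609, 2.698, 0.001]
force: [0.3, 1.0, 2.1]
width: 0.399
clock: 49.85
position: [0.5521, 0.458, 0.0465]
ee_rot: [-1.599, -2.7, 0.002]
force: [-1.0, 3.5, 3.2]
width: 0.401
t 49.85 p [0.5521 0.458  0.0465] x [-0.481  0.877  0.003] y [ 0.877  0.481 -0.003] z [-0.004  0.001 -1.   ] w 0.401 F [-1.   3.5  3.2] q [-0.92  0.72  0.26  1.48 -0.21  0.98 -0.1 ]
```

```bash
python3 -m crank '[[[1.68,0,1.22],0,255],[[1.44,0,1.5],0,255],[[1.16,0,1.73],0,255],[[0,0,0],0,255]]'; python3 -m crank '[[[0.85,0,1.9],0,255],[[0.4,0,1.4],0,255],[[0,0,0.4],0,255],[[0,0,0],0,255],[[0,0,0],0,130]]'; python3 -m crank '[[[0,0,0],0,110],[[0,0,0],0,80],[[0,0,0],0,80],[[0,0,-3],0,80],[[0,0,-3],0,80]]'; python3 -m crank '[[[-2.9,0,0],0,80],[[-2.9,0,0],0,80],[[0,0,0],0,80],[[0,0,0],0,80],[[0,0,0],0,80]]'
python3 - <<'E'
from h import *
show(); im=lying(); save(im,'am_wrist')
E
```

```text
clock: 50.3
position: [0.533, 0.4915, 0.0004]
ee_rot: [-1.604, -2.698, 0.008]
force: [-0.8, 0.9, -0.1]
width: 0.397
clock: 50.8
position: [0.5316, 0.5011, -0.0322]
ee_rot: [1.61, 2.697, 0.0]
force: [0.5, 0.4, -0.5]
width: 0.448
clock: 51.3
position: [0.5303, 0.5011, 0.0276]
ee_rot: [-1.609, -2.698, 0.003]
force: [-0.3, 0.6, -0.5]
width: 0.683
clock: 51.8
position: [0.5577, 0.4518, 0.0276]
ee_rot: [-1.607, -2.698, -0.001]
force: [-0.5, 0.6, -0.2]
width: 0.687
t 51.8 p [0.5577 0.4518 0.0276] x [-0.476  0.879  0.001] y [0.879 0.476 0.   ] z [-0.     0.001 -1.   ] w 0.687 F [-0.5  0.6 -0.2] q [-0.91  0.74  0.25  1.49 -0.21  0.94 -0.09]
T center(mm) [ 1.3 -1.6] [ 33.8 130.7] 89.52
x range [-63.42900348  66.63890657]
```

```bash
python3 -m crank '[[[0.15,0,2.2],0,80],[[0,0,2],0,80],[[0,0,1.4],0,80],[[0,0,0.6],0,80],[[0,0,0],0,80]]'; python3 -m crank '[[[0,0,0],0,255],[[0,0,0],0,255],[[0,0,0],0,255],[[0,0,0],0,255],[[0,0,0],0,255]]' 30;  python3 -m crank '[[[0,0,0],0,255],[[0,0,0],0,255],[[0,0,-2],0,255],[[0,0,-4],0,255],[[0,0,-4],0,255]]';  python3 -m crank '[[[0,0,-4.5],0,255],[[0,0,0],8,255],[[0,0,0],8,255],[[0,0,0],6,255],[[0,0,0],0,255]]';python3 -m crank '[[[0,0,0],0,255],[[0,0,0],0,255]]'
python3 - <<'E'
from h import *
show(); s,p,R=st(); im=held(); save(im,'an_wrist'); print(np.degrees(np.arctan2(R[1,0],R[0,0])))
T=np.array([.5703,.0301,.03]); print(R.T@(T-p)*100)
E
```

```text
clock: 52.35
position: [0.557, 0.452, -0.0354]
ee_rot: [-1.608, -2.698, 0.002]
force: [-0.7, -0.6, 0.6]
width: 0.684
clock: 52.85
position: [0.5578, 0.4521, -0.0341]
ee_rot: [1.609, 2.698, 0.001]
force: [-0.7, -0.1, 0.0]
width: 0.299
clock: 53.35
position: [0.5566, 0.4511, 0.0651]
ee_rot: [-1.609, -2.697, 0.005]
force: [0.5, 0.9, -2.1]
width: 0.253
clock: 53.85
position: [0.557, 0.4518, 0.1098]
ee_rot: [-2.096, -2.34, 0.002]
force: [0.6, 0.0, -4.4]
width: 0.255
clock: 54.05
position: [0.5575, 0.4518, 0.1101]
ee_rot: [-2.091, -2.344, 0.001]
force: [-0.7, 0.6, -3.1]
width: 0.251
t 54.05 p [0.5575 0.4518 0.1101] x [-0.114  0.994 -0.   ] y [ 0.994  0.114 -0.001] z [-0. -0. -1.] w 0.251 F [-0.7  0.6 -3.1] q [-0.97  0.67  0.38  1.43 -0.26  1.1  -0.44]
moved [0.1 0.  0.1] T far: n 6316 xmax [47.43229265 65.16124515 65.53221601 65.65610935] ztop [-70.65000258 -63.93417155 -44.8972844 ] ymed -0.8407243068462814
nut rect [54.3 -1.6] [34.2 22.6] 89.9461669921875
96.52014076392999
[-42.04278655  -3.51191547   8.03181246]
```

```bash
python3 -m crank '[[[-2,-0.2,-2],0,255],[[-4.2,-0.34,-1],0,255],[[-4.4,-0.35,0],0,255],[[-4.4,-0.35,0],0,255],[[-4.4,-0.35,0],0,255]]';  python3 -m crank '[[[-4.4,-0.35,0],0,255],[[-4.4,-0.35,0],0,255],[[-4.4,-0.35,0],0,255],[[-4.4,-0.35,0],0,255],[[-4.0,-0.3,0],0,255]]'; python3 -m crank '[[[-1.1,-0.1,2],0,255],[[0,0,3],0,255],[[0,0,3],0,255],[[0,0,0],0,255],[[0,0,0],0,255]]'
python3 - <<'E'
from h import *
show(); s,p,R=st(); print(np.degrees(np.arctan2(R[1,0],R[0,0])))
print(R.T@(np.array([.5719,.0297,.023])-p)*100)
im=vees(); save(im,'ao_wrist'); held()
E
```

```text
clock: 54.6
position: [0.5634, 0.2556, 0.1408]
ee_rot: [2.093, 2.343, 0.001]
force: [0.8, 0.3, -3.0]
width: 0.25
clock: 55.1
position: [0.5705, 0.0384, 0.1409]
ee_rot: [2.093, 2.342, 0.001]
force: [0.2, -0.2, -3.0]
width: 0.253
clock: 55.6
position: [0.5708, 0.0297, 0.0609]
ee_rot: [-2.094, -2.342, 0.001]
force: [0.8, -0.3, -2.5]
width: 0.249
t 55.6 p [0.5708 0.0297 0.0609] x [-0.112  0.994 -0.   ] y [ 0.994  0.112 -0.001] z [-0.001 -0.    -1.   ] w 0.249 F [ 0.8 -0.3 -2.5] q [-0.43  0.51  0.4   1.87 -0.26  0.82  0.22]
96.4079425194958
[-0.00881034  0.11616999  3.79471233]
[ 79. 174.] 237 T x [27.7 32.8 35. ] y [-128.8 -110.6] z [-13.4  15.2] W [0.4524 0.0492 0.0708]
[181. 176.] 182 T x [28.  32.1 34.8] y [-56.  -44.8] z [-13.6   0.3] W [0.5182 0.0561 0.0717]
[359. 175.] 780 T x [28.1 31.9 34.8] y [44.9 85.4] z [-13.8   9.5] W [0.6353 0.0689 0.0667]
[127. 177.] 149 T x [27.9 31.9 35. ] y [-87.7 -76. ] z [-19.3  -8.4] W [0.4845 0.052  0.0724]
[ 22. 177.] 92 T x [28.1 31.8 35.2] y [-153.2 -139.7] z [-21.5  -9.7] W [0.4184 0.0445 0.0731]
[286. 181.] 41 T x [26.9 29.3 30.9] y [15.  21.6] z [-14.2  -4.6] W [0.5854 0.0608 0.0731]
[228. 181.] 21 T x [27.9 28.9 29.8] y [-21.6 -17.1] z [-13.6 -10.7] W [0.5487 0.0561 0.073 ]
[ 91. 251.] 141 T x [-32.5 -27.2 -26.7] y [-131.3 -113.6] z [-9.7 14. ] W [ 0.4496 -0.0114  0.0544]
moved [0.4 0.1 0.4] T far: n 6349 xmax [47.46655629 65.2773319  65.67243945 65.77064194] ztop [-71.04580816 -64.36228441 -46.00259178] ymed -1.011963991165912
nut rect [54.4 -1.4] [22.8 34.1] 0.020102985203266144
```

```bash
python3 -m crank '[[[0,0.1,1.5],0,255],[[0,0,1.2],0,255],[[0,0,0.8],0,255],[[0,0,0.2],0,255],[[0,0,0],0,255]]'
python3 - <<'E'
from h import *
show()
im=vees(); save(im,'ap_wrist',(150,80,400,280),3); held(); show()
E
```

```text
clock: 56.2
position: [0.5713, 0.0299, 0.023]
ee_rot: [-2.094, -2.341, 0.001]
force: [0.3, 0.3, -3.6]
width: 0.25
t 56.2 p [0.5713 0.0299 0.023 ] x [-0.111  0.994 -0.   ] y [ 0.994  0.111 -0.001] z [-0.001 -0.    -1.   ] w 0.25 F [ 0.3  0.3 -3.6] q [-0.41  0.56  0.38  1.9  -0.29  0.74  0.25]
[ 38. 188.] 430 T x [27.8 32.9 34.8] y [-132.7 -111.9] z [-51.  -23.1] W [0.4494 0.0492 0.0682]
[161. 191.] 323 T x [27.9 32.4 34.8] y [-61.4 -45.8] z [-51.5 -24.3] W [0.5172 0.0563 0.0711]
[381. 190.] 1246 T x [27.9 32.  34.7] y [43.5 84.1] z [-51.2 -27.4] W [0.6352 0.069  0.0661]
[224. 193.] 262 T x [27.8 31.6 34.6] y [-22.8 -14.1] z [-52.4 -44.4] W [0.5498 0.0593 0.0717]
[289. 193.] 243 T x [27.8 31.6 34.6] y [11.6 19.9] z [-51.7 -43.8] W [0.5832 0.0629 0.0717]
[ 95. 194.] 196 T x [27.8 31.7 35. ] y [-88.6 -76.8] z [-57.3 -47. ] W [0.484  0.052  0.0724]
[ 59. 296.] 214 T x [-42.7 -29.4 -26.8] y [-124.9 -111.7] z [-51.4 -36.9] W [ 0.4608 -0.012   0.0715]
[233. 295.] 33 T x [-34.4 -30.1 -22.6] y [-15.6 -13.6] z [-54.6 -44.3] W [ 0.5599 -0.0017  0.0693]
[280. 296.] 30 T x [-34.4 -31.2 -27.2] y [11.8 13.5] z [-48.7 -45.8] W [5.873e-01 3.000e-04 7.020e-02]
moved [0.3 0.  0.3] T far: n 8022 xmax [44.68473224 64.66725872 65.56844828 65.68044337] ztop [-70.8167758  -63.38602905 -20.37213239] ymed -0.7310753345345816
nut rect [54.3 -0. ] [50.  22.6] 89.9219970703125
t 56.3 p [0.572  0.0299 0.0237] x [-0.111  0.994 -0.   ] y [0.994 0.111 0.   ] z [ 0. -0. -1.] w 0.253 F [-0.1  0.4 -2.4] q [-0.41  0.56  0.38  1.9  -0.29  0.74  0.25]
```

```bash
python3 -m crank '[[[0,0,0.15],0,255],[[0,0,0.1],0,255],[[0,0,0],0,255]]'; python3 -m crank '[[[0,0,0],0,165],[[0,0,0],0,150],[[0,0,0],0,145],[[0,0,0],0,145]]'
python3 - <<'E'
from h import *
show()
im,d=get_image('wrist'); save(im,'aq_wrist',(0,80,400,280),2); held()
E
python3 -m crank '[[[0,0,-1],0,145],[[0,0,-2],0,145],[[0,0,-4],0,100],[[0,0,-4.5],0,0],[[0,0,-4.5],0,0]]'; python3 -m crank '[[[0,0,0],-8.4,0],[[0,0,0],-8.4,0],[[0,0,0],-8.2,0],[[0,0,0],0,0],[[0,0,0],0,0]]';  python3 - <<'E'
from h import *
show(); s,p,R=st()
im,d=cols('wrist'); save(im,'ar_wrist'); cols('side',.118,.14,20); im,d=get_image('side'); save(im,'ar_side',(140,60,320,240),4)
for X in ([.593,.2125],): print('B',R.T@(np.array(X+[.067])-p)*100,np.degrees(np.arctan2(R[1,0],R[0,0])))
E
```

```text
clock: 56.6
position: [0.5718, 0.03, 0.0211]
ee_rot: [2.094, 2.342, 0.0]
force: [-0.5, -0.3, -2.5]
width: 0.249
clock: 57.0
position: [0.572, 0.03, 0.0213]
ee_rot: [2.094, 2.341, 0.001]
force: [-0.2, -0.3, 0.7]
width: 0.43
t 57.0 p [0.572  0.03   0.0213] x [-0.111  0.994  0.   ] y [0.994 0.111 0.001] z [ 0.001  0.    -1.   ] w 0.43 F [-0.2 -0.3  0.7] q [-0.41  0.56  0.38  1.9  -0.3   0.73  0.25]
moved [-0.1 -0.  -0. ] T far: n 8148 xmax [44.53239032 64.65573948 65.58913898 65.70724516] ztop [-69.53066676 -61.77795668 -22.03000399] ymed -1.011604029774199
nut rect [54.4 -0. ] [50.  22.7] 89.9925308227539
clock: 57.6
position: [0.5713, 0.0297, 0.1834]
ee_rot: [2.095, 2.341, -0.0]
force: [0.9, 0.4, 0.1]
width: 0.642
clock: 58.1
position: [0.5717, 0.0297, 0.1815]
ee_rot: [1.544, 2.736, 0.001]
force: [0.1, 0.2, -0.1]
width: 0.996
t 58.1 p [0.5717 0.0297 0.1815] x [-0.517  0.856 -0.   ] y [0.856 0.517 0.   ] z [ 0.  0. -1.] w 0.996 F [ 0.1  0.2 -0.1] q [-0.41  0.36  0.37  1.74 -0.14  1.07  0.54]
wrist 1553 [407.5  16.4] X [0.5938 0.2064 0.13  ] med [0.5946 0.2069 0.129 ] [75. 82. 87.] rect [33.9 26.3] 27.9
wrist 1452 [494.6  71.4] X [0.6758 0.2117 0.13  ] med [0.676  0.2119 0.1289] [101.  53. 137.] rect [26.9 33.5] 44.3
side 76 [263.  135.6] X [0.6799 0.2063 0.13  ] med [0.681 0.209 0.128] [118.  73. 156.] rect [33.2 38.1] 9.3
side 75 [289.4 136.2] X [0.7633 0.1885 0.13  ] med [0.7643 0.1926 0.1277] [108.  60. 152.] rect [39.1 30.9] 84.3
side 76 [236.9 138.6] X [0.5938 0.2014 0.13  ] med [0.5947 0.206  0.1277] [85. 92. 96.] rect [34.1 32.6] 62.2
B [14.54957827 11.2600985  11.45410014] 121.11209238787406
```

```bash
python3 -m crank '[[[3.6,2.8,0],0,50],[[3.6,2.8,0],0,50],[[3.6,2.8,0],0,50],[[3.7,2.85,0],0,50],[[0,0,0],0,50]]'; python3 -m crank '[[[0,0,2],0,50],[[0,0,1.5],0,50],[[0,0,0],0,50],[[0,0,0],0,50]]'
python3 - <<'E'
from h import *
show(); s,p,R=st()
im,d=cols('wrist'); save(im,'as_wrist')
print('B',R.T@(np.array([.593,.2125,.067])-p)*100,np.degrees(np.arctan2(R[1,0],R[0,0])))
E
```

```text
clock: 58.75
position: [0.5909, 0.2217, 0.1801]
ee_rot: [-1.525, -2.743, -0.004]
force: [0.8, -0.2, 0.1]
width: 0.803
clock: 59.15
position: [0.5923, 0.2121, 0.1462]
ee_rot: [-1.539, -2.738, 0.001]
force: [-0.9, -0.0, -0.0]
width: 0.804
t 59.15 p [0.5923 0.2121 0.1462] x [-0.52   0.854 -0.   ] y [ 0.854  0.52  -0.001] z [-0. -0. -1.] w 0.804 F [-0.9 -0.  -0. ] q [-0.64  0.48  0.31  1.63 -0.17  1.05  0.27]
wrist 1550 [259.4 210.6] X [0.5934 0.2124 0.13  ] med [0.5934 0.2123 0.1298] [64. 69. 73.] rect [32.  36.5] 33.1
B [-3.60341392e-03  8.82181688e-02  7.91723470e+00] 121.31909438409593
```

```bash
python3 -m crank '[[[0,0.1,2.6],0,60],[[0,0,2.6],0,60],[[0,0,2],0,60],[[0,0,0.7],0,100],[[0,0,0],0,140]]' 8; python3 -m crank '[[[0,0,0],0,255],[[0,0,0],0,255],[[0,0,0],0,255],[[0,0,0],0,255],[[0,0,0],0,255]]' 8; python3 -m crank '[[[0,0,0],0,255],[[0,0,0],0,255]]'; python3 -m crank '[[[2.08,0,0],0,255],[[2.07,0,0.2],0,255],[[2.0,0,0.55],0,255],[[1.87,0,0.9],0,255],[[0,0,0],0,255]]'
python3 - <<'E'
from h import *
show()
im,d=get_image('side'); save(im,'at_side',(140,60,300,220),4)
E
```

```text
clock: 59.7
position: [0.5931, 0.2127, 0.0671]
ee_rot: [-1.538, -2.739, 0.001]
force: [-0.4, 0.6, -0.1]
width: 0.637
clock: 60.2
position: [0.594, 0.2132, 0.0682]
ee_rot: [1.537, 2.738, 0.003]
force: [0.6, 0.2, 6.0]
width: 0.4
clock: 60.4
position: [0.5941, 0.2132, 0.0682]
ee_rot: [1.537, 2.738, 0.003]
force: [-0.0, 0.4, 7.3]
width: 0.399
clock: 60.9
position: [0.5487, 0.2848, 0.0492]
ee_rot: [-1.53, -2.741, 0.001]
force: [-1.5, 2.7, 3.7]
width: 0.399
t 60.9 p [0.5487 0.2848 0.0492] x [-0.525  0.851  0.002] y [ 0.851  0.525 -0.002] z [-0.003  0.001 -1.   ] w 0.399 F [-1.5  2.7  3.7] q [-0.75  0.57  0.28  1.75 -0.2   0.84  0.17]
```

```bash
python3 -m crank '[[[1.68,0,1.22],0,255],[[1.44,0,1.5],0,255],[[1.16,0,1.73],0,255],[[0,0,0],0,255]]'; python3 -m crank '[[[0.85,0,1.9],0,255],[[0.4,0,1.4],0,255],[[0,0,0.5],0,255],[[0,0,0],0,255],[[0,0,0],0,130]]'; python3 -m crank '[[[0,0,0],0,110],[[0,0,0],0,80],[[0,0,0],0,80],[[0,0,-3],0,80],[[0,0,-3],0,80]]'; python3 -m crank '[[[-2.9,0,0],0,80],[[-2.9,0,0],0,80],[[0,0,0],0,80],[[0,0,0],0,80],[[0,0,0],0,80]]'
python3 - <<'E'
from h import *
show(); im=lying(); save(im,'au_wrist')
E
```

```text
clock: 61.35
position: [0.5272, 0.3181, 0.0041]
ee_rot: [-1.535, -2.739, 0.004]
force: [-0.8, 0.4, -0.7]
width: 0.401
clock: 61.85
position: [0.5233, 0.3278, -0.0315]
ee_rot: [1.539, 2.738, 0.0]
force: [0.1, -0.1, 0.6]
width: 0.445
clock: 62.35
position: [0.5219, 0.3279, 0.0282]
ee_rot: [-1.538, -2.739, 0.003]
force: [0.1, 0.7, -0.3]
width: 0.688
clock: 62.85
position: [0.5522, 0.28, 0.028]
ee_rot: [-1.536, -2.739, -0.001]
force: [0.1, -0.3, 0.2]
width: 0.688
t 62.85 p [0.5522 0.28   0.028 ] x [-0.522  0.853  0.001] y [ 0.853  0.522 -0.   ] z [-0.     0.001 -1.   ] w 0.688 F [ 0.1 -0.3  0.2] q [-0.74  0.6   0.27  1.77 -0.21  0.8   0.18]
T center(mm) [ 1.  -1.3] [ 32.  130.5] 89.67
x range [-63.58079259  66.30091125]
```

```bash
python3 -m crank '[[[0.1,0,2.2],0,80],[[0,0,2],0,80],[[0,0,1.4],0,80],[[0,0,0.6],0,80],[[0,0,0],0,80]]'; python3 -m crank '[[[0,0,0],0,255],[[0,0,0],0,255],[[0,0,0],0,255],[[0,0,0],0,255],[[0,0,0],0,255]]' 30;  python3 -m crank '[[[0,0,0],0,255],[[0,0,0],0,255],[[0,0,-2],0,255],[[0,0,-4],0,255],[[0,0,-4],0,255]]';  python3 -m crank '[[[0,0,-4.5],0,255],[[0,0,0],8.4,255],[[0,0,0],8.4,255],[[0,0,0],8.1,255],[[0,0,0],0,255]]';python3 -m crank '[[[0,0,0],0,255],[[0,0,0],0,255]]'
python3 - <<'E'
from h import *
show(); s,p,R=st(); im=held(); save(im,'av_wrist'); print(np.degrees(np.arctan2(R[1,0],R[0,0])))
T=np.array([.6380,.0379,.03]); print(R.T@(T-p)*100)
E
```

```text
clock: 63.4
position: [0.5516, 0.2799, -0.0347]
ee_rot: [-1.537, -2.739, 0.002]
force: [-0.8, -0.0, 1.2]
width: 0.686
clock: 63.9
position: [0.5524, 0.2799, -0.0337]
ee_rot: [1.538, 2.739, 0.001]
force: [-0.5, -0.3, -0.9]
width: 0.3
clock: 64.4
position: [0.5512, 0.2792, 0.0661]
ee_rot: [-1.537, -2.738, 0.004]
force: [1.3, 0.9, -1.6]
width: 0.253
clock: 64.9
position: [0.5517, 0.2798, 0.1107]
ee_rot: [-2.095, -2.341, 0.001]
force: [0.6, 0.4, -2.1]
width: 0.252
clock: 65.1
position: [0.552, 0.2797, 0.1107]
ee_rot: [-2.088, -2.347, 0.001]
force: [0.7, 0.1, -3.7]
width: 0.251
t 65.1 p [0.552  0.2797 0.1107] x [-0.116  0.993 -0.   ] y [ 0.993  0.116 -0.001] z [-0.001 -0.    -1.   ] w 0.251 F [ 0.7  0.1 -3.7] q [-0.84  0.51  0.42  1.71 -0.24  0.97 -0.22]
moved [ 0.1 -0.   0.1] T far: n 6283 xmax [47.43537293 65.17575113 65.58552567 65.75494026] ztop [-70.19020432 -63.37555917 -45.56027629] ymed -1.6602396686802476
nut rect [54.4 -1.8] [32.1 22.7] 89.93804931640625
96.66448698665478
[-25.01687617   5.73655959   8.07759283]
```

```bash
python3 -m crank '[[[-3.5,0.8,-1],0,255],[[-4.3,1,-1],0,255],[[-4.3,1,0],0,255],[[-4.3,1,0],0,255],[[-4.3,1,0],0,255]]';  python3 -m crank '[[[-3.3,0.9,0],0,255],[[-1.1,0,2],0,255],[[0,0,2],0,255],[[0,0,2.7],0,255],[[0,0,0],0,255]]'; python3 -m crank '[[[0,0,0],0,255],[[0,0,0],0,255]]'
python3 - <<'E'
from h import *
show(); s,p,R=st(); print(np.degrees(np.arctan2(R[1,0],R[0,0])))
print(R.T@(np.array([.6380,.0372,.023])-p)*100)
im=vees(); save(im,'aw_wrist'); held()
E
```

```text
clock: 65.65
position: [0.6237, 0.0779, 0.1312]
ee_rot: [2.09, 2.345, 0.001]
force: [0.6, 0.2, -1.9]
width: 0.25
clock: 66.15
position: [0.6344, 0.0367, 0.0607]
ee_rot: [-2.088, -2.341, 0.007]
force: [-1.3, 1.1, -1.9]
width: 0.255
clock: 66.35
position: [0.6382, 0.0369, 0.0655]
ee_rot: [2.091, 2.343, 0.002]
force: [-1.0, 0.8, -1.9]
width: 0.252
t 66.35 p [0.6382 0.0369 0.0655] x [-0.113  0.994 -0.   ] y [0.994 0.113 0.002] z [ 0.002  0.    -1.   ] w 0.252 F [-1.   0.8 -1.9] q [-0.42  0.6   0.42  1.7  -0.29  0.91  0.23]
96.51269342796783
[ 0.03172961 -0.02698691  4.24774006]
[497. 178.] 1988 T x [ 7.7 29.4 51.8] y [150.7 166.8] z [-9.8  4.3] W [0.7898 0.0836 0.0734]
[ 80. 172.] 223 T x [28.4 33.2 35.5] y [-130.7 -113. ] z [-8.9 19.3] W [0.5172 0.0563 0.0703]
[180. 174.] 173 T x [28.7 32.5 35.3] y [-58.7 -47.4] z [-8.6  5.2] W [0.5831 0.0632 0.0711]
[127. 175.] 141 T x [28.4 32.3 35.4] y [-89.9 -78.9] z [-13.6  -3. ] W [0.5493 0.0592 0.0718]
[ 24. 175.] 88 T x [28.9 32.3 35.9] y [-154.8 -142.9] z [-16.   -5.3] W [0.4832 0.0518 0.0727]
[ 92. 250.] 178 T x [-31.7 -26.9 -26.1] y [-133.9 -114.2] z [-7.8 18.8] W [ 0.5181 -0.0041  0.0622]
[ 42. 257.] 25 T x [-28.9 -27.2 -26.3] y [-155.5 -151.5] z [-8.8 -4.8] W [ 0.4891 -0.0075  0.072 ]
moved [-0.1  0.  -0.1] T far: n 6305 xmax [47.52330314 65.33370441 65.71292841 65.82249148] ztop [-70.01653189 -63.15576212 -45.85994038] ymed -1.8979916914344201
nut rect [54.4 -2.1] [32.1 22.8] 89.83336639404297
```

```bash
python3 -m crank '[[[0.05,0,1.5],0,255],[[0,0,1.3],0,255],[[0,0,1.0],0,255],[[0,0,0.3],0,255],[[0,0,0],0,255]]'
python3 - <<'E'
from h import *
show()
im=vees(); save(im,'ax_wrist',(150,80,400,280),3); held(); show()
E
```

```text
clock: 66.95
position: [0.6367, 0.0373, 0.0221]
ee_rot: [-2.092, -2.343, 0.002]
force: [1.0, -0.7, -1.9]
width: 0.251
t 66.95 p [0.6367 0.0373 0.0221] x [-0.113  0.994 -0.   ] y [ 0.994  0.113 -0.001] z [-0.001 -0.    -1.   ] w 0.251 F [ 1.  -0.7 -1.9] q [-0.4   0.65  0.39  1.73 -0.32  0.83  0.25]
[ 37. 189.] 429 T x [27.5 32.8 34.8] y [-132.3 -111.7] z [-51.9 -23.4] W [0.5155 0.0564 0.0687]
[161. 192.] 328 T x [27.9 32.3 34.6] y [-61.  -45.7] z [-52.1 -25.9] W [0.5826 0.0636 0.071 ]
[ 95. 194.] 202 T x [27.8 31.8 35.6] y [-88.2 -76.5] z [-58.1 -48. ] W [0.5495 0.0593 0.0725]
[224. 194.] 264 T x [27.6 31.5 34.4] y [-22.8 -14.1] z [-53.1 -45.3] W [0.6152 0.0665 0.0719]
[289. 194.] 261 T x [27.7 31.4 34.4] y [11.5 20.3] z [-52.3 -44.7] W [0.6486 0.0701 0.0717]
[ 58. 296.] 229 T x [-42.3 -29.6 -26.7] y [-128.7 -111.8] z [-52.1 -36.1] W [ 0.526  -0.005   0.0713]
[233. 296.] 38 T x [-34.5 -30.8 -23.5] y [-16. -13.] z [-56.2 -46. ] W [0.6255 0.005  0.0695]
[280. 297.] 33 T x [-34.5 -31.9 -27.7] y [11.8 13.5] z [-49.1 -46.2] W [0.6527 0.007  0.0702]
moved [0.3 0.  0.4] T far: n 8054 xmax [44.64800324 64.69976504 65.60765828 65.74838234] ztop [-70.40163059 -62.82942351 -21.05597015] ymed -0.7092864234786806
nut rect [54.3 -0. ] [49.9 22.7] 89.81814575195312
t 67.05 p [0.6373 0.0373 0.0231] x [-0.113  0.994 -0.   ] y [0.994 0.113 0.   ] z [ 0. -0. -1.] w 0.253 F [ 0.6  0.4 -2.2] q [-0.4   0.65  0.39  1.73 -0.32  0.83  0.25]
```

```bash
python3 -m crank '[[[0,0,0.15],0,255],[[0,0,0.1],0,255],[[0,0,0],0,255]]'; python3 -m crank '[[[0,0,0],0,165],[[0,0,0],0,150],[[0,0,0],0,145],[[0,0,0],0,145]]'; 
python3 -m crank '[[[0,0,-1],0,145],[[0,0,-2],0,145],[[0,0,-4],0,130],[[0,0,-4.5],0,120],[[0,0,-4.5],0,120]]'; python3 -m crank '[[[3,0,0],0,120],[[4,0,0],0,120],[[4,0,0],0,120],[[3,0,0],0,120],[[0,0,0],0,120]]';  python3 - <<'E'
from h import *
show(); s,p,R=st()
im,d=get_image('side'); save(im,'ay_side',(140,60,320,240),4); P=cloud('side',d)
im,d=get_image('top'); save(im,'ay_top',(210,130,350,270),5); P=cloud('top',d)
k3=np.array([.5047,.0228]); xv=np.array([.9938,.1115]); yv=np.array([-.1115,.9938])
for i in (-1,0,1,2):
    k=k3+i*.066*xv; dl=(P[...,:2]-k)@np.c_[xv,yv]
    m=(abs(dl[...,0])<.026)&(abs(dl[...,1])<.08)&(P[...,2]>.066)
    q=dl[m]; zz=P[m][:,2]; r=cv2.minAreaRect((q*1000).astype(np.float32)); print(i,m.sum(),'c',np.round(r[0],1),np.round(r[1],1),round(r[2],1),'yrange',np.round(np.percentile(q[:,1],[1,99])*1000,1),'z98',np.percentile(zz,98), 'nuts z', [round(np.percentile(zz[np.abs(q[:,1]-o)<.01],90),4) for o in (-.053,.053)],[round(float(np.median(q[np.abs(q[:,1]-o)<.01][:,0])*1000),1) for o in (-.053,.053)])
im,d=get_image('wrist'); save(im,'ay_wrist')
E
```

```text
clock: 67.35
position: [0.6375, 0.0374, 0.0214]
ee_rot: [2.092, 2.343, 0.001]
force: [-2.8, 0.4, 3.9]
width: 0.25
clock: 67.75
position: [0.6372, 0.0374, 0.0205]
ee_rot: [2.092, 2.343, 0.0]
force: [-0.9, -1.1, 0.8]
width: 0.43
clock: 68.25
position: [0.6368, 0.0371, 0.1828]
ee_rot: [2.093, 2.343, -0.0]
force: [1.2, 0.3, 0.1]
width: 0.529
clock: 68.75
position: [0.62, 0.1833, 0.1808]
ee_rot: [-2.082, -2.35, -0.003]
force: [-0.2, 0.4, -0.3]
width: 0.532
t 68.75 p [0.62   0.1833 0.1808] x [-0.121  0.993  0.003] y [ 0.993  0.121 -0.   ] z [-0.001  0.003 -1.   ] w 0.532 F [-0.2  0.4 -0.3] q [-0.66  0.49  0.44  1.55 -0.23  1.15 -0.05]
-1 407 c [2.6 0.4] [ 46.1 161.4] 3.6 yrange [-78.6  79.4] z98 0.7019903944544795 nuts z [np.float64(0.0917), np.float64(0.0914)] [-0.8, 0.6]
0 356 c [ 1.6 -7.9] [144.3  46.7] 89.2 yrange [-79.7  63.1] z98 0.11357645019609479 nuts z [np.float64(0.0914), np.float64(0.0915)] [-0.7, -1.0]
1 350 c [ 1.9 -7.1] [ 42.5 145.4] 0.4 yrange [-72.1  65.3] z98 0.09513125759689973 nuts z [np.float64(0.0903), np.float64(0.0926)] [-0.9, -1.7]
2 337 c [ 2.2 -7.8] [146.9  45.7] 86.7 yrange [-79.7  65.1] z98 0.09455282933310304 nuts z [np.float64(0.0918), np.float64(0.0919)] [-2.1, -1.3]
```

```bash
python3 -m crank '[[[0,0,0],8.5,120],[[0,0,0],8.5,120],[[0,0,0],8.5,120],[[0,0,0],8.5,120],[[0,0,0],8.5,120]]' >/dev/null; python3 -m crank '[[[0,0,0],8.5,120],[[0,0,0],8.5,120],[[0,0,0],8.5,120],[[0,0,0],8.5,120],[[0,0,0],8.5,120]]' >/dev/null; python3 -m crank '[[[0,0,0],5,120],[[0,0,0],0,120],[[0,0,0],0,120]]'
python3 - <<'E'
from h import *
show(); s,p,R=st()
print('ball',R.T@(np.array([.585,-.221,.105])-p)*100)
E
```

```text
clock: 70.2
position: [0.6216, 0.1752, 0.1808]
ee_rot: [3.136, 0.179, 0.001]
force: [-0.4, 0.1, -0.2]
width: 0.526
t 70.2 p [0.6216 0.1752 0.1808] x [0.993 0.114 0.   ] y [ 0.114 -0.993  0.   ] z [ 0. -0. -1.] w 0.526 F [-0.4  0.1 -0.2] q [-0.89  0.58  0.86  1.57 -0.46  1.2  -1.4 ]
ball [-8.15316321 38.93997237  7.59764518]
```

```bash
python3 -m crank '[[[-0.8,4.3,0],0,120],[[-0.9,4.3,0],0,120],[[-0.9,4.3,0],0,120],[[-0.9,4.3,0],0,120],[[-0.9,4.3,0],0,120]]'; python3 -m crank '[[[-0.9,4.3,0],0,120],[[-0.9,4.3,0],0,120],[[-0.9,4.3,0],0,120],[[-0.9,3.5,0],0,120],[[0,0.9,0],0,120]]';  python3 -m crank '[[[0,0,0],0,120],[[0,0,0],0,120],[[0,0,0],0,120]]'
python3 - <<'E'
from h import *
show(); s,p,R=st()
im,d=get_image('wrist'); save(im,'az_wrist'); P=cloud('wrist',d); i3=im.astype(int)
red=(i3[...,0]>120)&(i3[...,1]<70)&(i3[...,2]<80); n,l,s_,c=cv2.connectedComponentsWithStats(red.astype(np.uint8)); i=1+s_[1:,4].argmax()
X=ray('wrist',*c[i],.16); print(s_[i],c[i],X,np.percentile(P[l==i][:,2],98),'T',R.T@(X-p)*1000)
print('ball',R.T@(np.array([.585,-.221,.105])-p)*100)
im,d=get_image('side'); i3=im.astype(int);P=cloud('side',d)
red=(i3[...,0]>120)&(i3[...,1]<70)&(i3[...,2]<80)&(abs(P[...,0]-.58)<.08)&(abs(P[...,1]+.22)<.08); v,u=np.nonzero(red); print(red.sum(),ray('side',u.mean(),v.mean(),.16))
E
```

```text
clock: 70.7
position: [0.6015, -0.0444, 0.1809]
ee_rot: [-3.136, -0.181, -0.001]
force: [0.2, -1.0, -0.0]
width: 0.528
clock: 71.2
position: [0.5833, -0.2246, 0.1815]
ee_rot: [3.134, 0.169, 0.001]
force: [-1.0, 0.6, -0.5]
width: 0.531
clock: 71.5
position: [0.5862, -0.216, 0.1803]
ee_rot: [-3.135, -0.182, 0.0]
force: [1.0, 0.2, 0.5]
width: 0.527
t 71.5 p [ 0.5862 -0.216   0.1803] x [0.993 0.116 0.   ] y [ 0.116 -0.993 -0.001] z [-0.     0.001 -1.   ] w 0.527 F [1.  0.2 0.5] q [-0.28  0.54  0.85  1.63 -0.44  1.17 -0.78]
[252 198  23  23 367] [263.54768392 209.72207084] [ 0.58372781 -0.22124688  0.16      ] 0.1718564103242778 T [-3.06556935  4.95437    20.29244029]
ball [-0.17742272  0.49199202  7.52925373]
40 [ 0.58692772 -0.21913889  0.16      ]
```

```bash
python3 -m crank '[[[-0.15,0.45,0],0,120],[[0,0,2.5],0,120],[[0,0,2.5],0,120],[[0,0,1.8],0,120],[[0,0,0.7],0,120]]'; python3 -m crank '[[[0,0,0],0,120],[[0,0,0],0,255],[[0,0,0],0,255],[[0,0,0],0,255],[[0,0,0],0,255]]' 30;  python3 -m crank '[[[0,0,0],0,255],[[0,0,0],0,255]]'
python3 - <<'E'
from h import *
show(); s,p,R=st()
im,d=get_image('wrist'); save(im,'ba_wrist',(150,80,400,280),3)
E
```

```text
clock: 72.1
position: [0.5837, -0.2219, 0.1038]
ee_rot: [-3.136, -0.178, 0.004]
force: [0.6, -0.7, 0.2]
width: 0.528
clock: 72.6
position: [0.5851, -0.2227, 0.1062]
ee_rot: [3.137, 0.178, 0.002]
force: [0.1, -0.1, 2.1]
width: 0.243
clock: 72.8
position: [0.5851, -0.2227, 0.1061]
ee_rot: [3.136, 0.178, 0.002]
force: [0.4, 0.6, 4.5]
width: 0.24
t 72.8 p [ 0.5851 -0.2227  0.1061] x [0.994 0.113 0.001] y [ 0.113 -0.994  0.   ] z [ 0.001 -0.    -1.   ] w 0.24 F [0.4 0.6 4.5] q [-0.23  0.61  0.8   1.71 -0.5   1.03 -0.72]
```

```bash
python3 -m crank '[[[-0.29,1.5,0],0,255],[[-0.85,1.67,0],0,255],[[-1.33,1.33,0],0,255],[[-1.67,0.85,0],0,255],[[-1.85,0.29,0],0,255]]' 35; python3 -m crank '[[[-1.85,-0.29,0],0,255],[[-1.67,-0.85,0],0,255],[[-1.33,-1.33,0],0,255],[[-0.85,-1.67,0],0,255],[[-0.29,-1.85,0],0,255]]'
python3 - <<'E'
from h import *
show()
im,d=get_image('side'); save(im,'bb_side',(150,140,320,280),4.5)
show()
E
```

```text
clock: 73.35
position: [0.5319, -0.2866, 0.106]
ee_rot: [3.136, 0.177, 0.003]
force: [1.9, 2.9, 5.4]
width: 0.238
clock: 73.85
position: [0.465, -0.2335, 0.1061]
ee_rot: [3.135, 0.175, 0.003]
force: [4.4, -1.9, 1.8]
width: 0.239
t 73.85 p [ 0.465  -0.2335  0.1061] x [0.994 0.111 0.002] y [ 0.111 -0.994  0.002] z [ 0.002 -0.001 -1.   ] w 0.239 F [ 4.4 -1.9  1.8] q [-0.26  0.45  0.85  1.98 -0.43  0.9  -0.64]
t 73.9 p [ 0.4649 -0.23    0.1057] x [0.994 0.114 0.001] y [ 0.114 -0.994 -0.001] z [ 0.001  0.002 -1.   ] w 0.237 F [-2.1  1.6 14.3] q [-0.26  0.45  0.85  1.98 -0.43  0.9  -0.64]
```

```bash
python3 -m crank '[[[0.29,-1.85,0],0,255],[[0.85,-1.67,0],0,255],[[1.33,-1.33,0],0,255],[[1.67,-0.85,0],0,255],[[1.85,-0.29,0],0,255]]'; python3 -m crank '[[[1.85,0.29,0],0,255],[[1.67,0.85,0],0,255],[[1.33,1.33,0],0,255],[[0.85,1.67,0],0,255],[[0.29,1.85,0],0,255]]'
python3 - <<'E'
from h import *
show()
im,d=get_image('side'); save(im,'bc_side',(150,140,320,280),4.5)
E
```

```text
clock: 74.4
position: [0.5186, -0.1664, 0.1059]
ee_rot: [3.136, 0.178, 0.0]
force: [-1.8, -6.1, 5.5]
width: 0.241
clock: 74.9
position: [0.5853, -0.2195, 0.1058]
ee_rot: [-3.136, -0.18, 0.0]
force: [-4.8, 1.2, 9.5]
width: 0.236
t 74.9 p [ 0.5853 -0.2195  0.1058] x [ 0.993  0.114 -0.   ] y [ 0.114 -0.993 -0.001] z [-0.     0.001 -1.   ] w 0.236 F [-4.8  1.2  9.5] q [-0.24  0.61  0.8   1.71 -0.5   1.03 -0.72]
```

```bash
python3 -m crank '[[[-0.29,1.85,-0.04],0,255],[[-0.85,1.67,0],0,255],[[-1.33,1.33,0],0,255],[[-1.67,0.85,0],0,255],[[-1.85,0.29,0],0,255]]'; python3 -m crank '[[[-1.85,-0.29,0],0,255],[[-1.67,-0.85,0],0,255],[[-1.33,-1.33,0],0,255],[[-0.85,-1.67,0],0,255],[[-0.29,-1.85,0],0,255]]'; python3 -m crank '[[[0.29,-1.85,0],0,255],[[0.85,-1.67,0],0,255],[[1.33,-1.33,0],0,255],[[1.67,-0.85,0],0,255],[[1.85,-0.29,0],0,255]]'; python3 -m crank '[[[1.85,0.29,0],0,255],[[1.67,0.85,0],0,255],[[1.33,1.33,0],0,255],[[0,0,0],0,255]]'
python3 - <<'E'
from h import *
show()
im,d=get_image('side'); save(im,'bd_side',(150,140,320,280),4.5)
E
```

```text
clock: 75.45
position: [0.5319, -0.2865, 0.1061]
ee_rot: [3.136, 0.178, 0.002]
force: [1.6, 3.1, 4.5]
width: 0.24
clock: 75.95
position: [0.465, -0.2333, 0.1061]
ee_rot: [3.136, 0.175, 0.002]
force: [5.4, -2.5, -0.7]
width: 0.24
clock: 76.45
position: [0.5186, -0.1663, 0.106]
ee_rot: [3.136, 0.178, -0.001]
force: [-1.9, -7.1, 2.8]
width: 0.24
clock: 76.85
position: [0.5708, -0.1877, 0.106]
ee_rot: [3.135, 0.176, 0.001]
force: [1.2, -0.6, 7.0]
width: 0.239
t 76.85 p [ 0.5708 -0.1877  0.106 ] x [0.994 0.112 0.   ] y [ 0.112 -0.994  0.002] z [ 0.001 -0.002 -1.   ] w 0.239 F [ 1.2 -0.6  7. ] q [-0.31  0.58  0.81  1.78 -0.49  1.   -0.77]
```

```bash
python3 -m crank '[[[0.48,0.8,0],0,255],[[0.37,0.87,0],0,255],[[0,0,0],0,255]]'; python3 -m crank '[[[0.22,0.92,0],0,255],[[0.07,0.93,0],0,255],[[0,0,0],0,255]]'
python3 - <<'E'
from h import *
show()
im,d=get_image('side'); save(im,'be_side',(150,140,320,280),4.5)
E
```

```text
clock: 77.2
position: [0.5801, -0.2024, 0.1061]
ee_rot: [3.136, 0.176, 0.001]
force: [0.7, -1.3, 5.2]
width: 0.238
clock: 77.5
position: [0.5847, -0.2198, 0.106]
ee_rot: [-3.136, -0.176, -0.0]
force: [-0.8, -0.2, 6.2]
width: 0.245
t 77.5 p [ 0.5847 -0.2198  0.106 ] x [0.994 0.112 0.   ] y [ 0.112 -0.994 -0.   ] z [ 0.  0. -1.] w 0.245 F [-0.8 -0.2  6.2] q [-0.24  0.61  0.8   1.72 -0.5   1.03 -0.72]
```

```bash
python3 -m crank '[[[0,0.3,0],0,255],[[0,0,0],0,255]]'; python3 -m crank '[[[0,0.2,0],0,255],[[0,0,0],0,255],[[0,0,0],0,255]]'
python3 - <<'E'
from h import *
show()
im,d=get_image('wrist'); save(im,'bf_wrist',(50,50,450,350),2)
E
```

```text
clock: 77.75
position: [0.585, -0.2204, 0.1059]
ee_rot: [-3.133, -0.179, 0.001]
force: [-2.8, 3.4, 9.1]
width: 0.233
clock: 78.05
position: [0.5851, -0.2207, 0.1058]
ee_rot: [-3.131, -0.181, 0.001]
force: [-3.6, 8.9, 11.7]
width: 0.237
t 78.05 p [ 0.5851 -0.2207  0.1058] x [ 0.993  0.115 -0.001] y [ 0.115 -0.993 -0.005] z [-0.001  0.005 -1.   ] w 0.237 F [-3.6  8.9 11.7] q [-0.23  0.61  0.79  1.71 -0.5   1.03 -0.72]
```

```bash
python3 -m crank '[[[0,-0.4,0],0,255],[[0,0,0],0,255],[[-1.29,0,0.17],0,255],[[-1.21,0,0.5],0,255],[[-1.04,0,0.79],0,255]]' 20; python3 -m crank '[[[-0.79,0,1.04],0,255],[[-0.5,0,1.21],0,255],[[-0.17,0,1.29],0,255],[[0,0,0],0,255],[[0,0,0],0,255]]'
python3 - <<'E'
from h import *
show()
im,d=get_image('wrist'); save(im,'bg_wrist',(150,100,400,300),3)
im,d=get_image('side'); save(im,'bg_side',(150,140,320,280),4.5)
E
```

```text
clock: 78.6
position: [0.5496, -0.2236, 0.0912]
ee_rot: [-3.136, -0.179, -0.001]
force: [2.6, 0.7, 0.4]
width: 0.244
clock: 79.1
position: [0.5339, -0.2256, 0.0551]
ee_rot: [-3.136, -0.177, 0.004]
force: [-2.0, 0.6, -0.1]
width: 0.244
t 79.1 p [ 0.5339 -0.2256  0.0551] x [ 0.994  0.113 -0.002] y [ 0.113 -0.994 -0.001] z [-0.002  0.001 -1.   ] w 0.244 F [-2.   0.6 -0.1] q [-0.21  0.6   0.76  1.87 -0.53  0.88 -0.64]
```

```bash
python3 -m crank '[[[0,0,0.15],0,255],[[0,0,0],0,150],[[0,0,0],0,110],[[0,0,0],0,110],[[0,0,0],0,110]]'; python3 -m crank '[[[0,0,-1.5],0,110],[[0,0,-3],0,110],[[0,0,-4],0,110],[[0,0,-4.5],0,110],[[-2,0,-2],0,110]]'; python3 -m crank '[[[-3,-4,0],0,110],[[0,-4.5,0],0,110],[[0,-4.5,0],0,110],[[0,-4.5,0],0,110],[[0,-4.5,0],0,110]]'; python3 -m crank '[[[0,-4.5,0],0,110],[[0,-4.5,0],0,110],[[0,-4,0],0,110],[[0,-2,0],0,110],[[0,0,0],0,110]]';python3 -m crank '[[[0,0,0],0,110],[[0,0,0],0,110],[[0,0,0],0,110]]'
python3 - <<'E'
from h import *
show()
im,d=get_image('side'); save(im,'bh_side',(150,140,320,280),4.5)
im,d=get_image('top'); save(im,'bh_top',(190,120,370,260),4.4); P=cloud('top',d); np.savez('bh_top',im=im,P=P); i3=im.astype(int)
red=(i3[...,0]>130)&(i3[...,1]<70)&(i3[...,2]<80)&(abs(P[...,0]-.54)<.1)&(abs(P[...,1]+.22)<.1); v,u=np.nonzero(red); print('ball',red.sum(),ray('top',u.mean(),v.mean(),.11),'top z',np.percentile(P[red][:,2],95))
green=(i3[...,1]>i3[...,0]+40)&(i3[...,1]>i3[...,2]+25)&(P[...,0]>.35)&(P[...,0]<.75)&(P[...,1]<.1)&(P[...,1]>-.2)
n,l,s_,c=cv2.connectedComponentsWithStats(green.astype(np.uint8))
for i in range(1,n):
  if s_[i,4]>3: print('green',ray('top',*c[i],.085))
E
```

```text
clock: 79.7
position: [0.5353, -0.226, 0.0547]
ee_rot: [3.136, 0.178, 0.002]
force: [0.4, -0.7, -0.0]
width: 0.535
clock: 80.2
position: [0.5179, -0.2289, 0.2091]
ee_rot: [3.134, 0.18, 0.009]
force: [0.1, -0.0, 0.2]
width: 0.567
clock: 80.7
position: [0.4599, -0.0116, 0.2055]
ee_rot: [-3.136, -0.176, -0.002]
force: [1.0, 0.5, 0.2]
width: 0.569
clock: 81.2
position: [0.443, 0.1393, 0.2052]
ee_rot: [-3.135, -0.185, -0.001]
force: [-0.6, -0.6, 0.9]
width: 0.569
clock: 81.5
position: [0.4436, 0.1348, 0.2047]
ee_rot: [-3.136, -0.174, -0.001]
force: [-0.1, 0.2, -0.3]
width: 0.571
t 81.5 p [0.4436 0.1348 0.2047] x [0.994 0.11  0.   ] y [ 0.11  -0.994 -0.   ] z [ 0.  0. -1.] w 0.571 F [-0.1  0.2 -0.3] q [-1.14  0.18  0.87  1.97 -0.16  1.06 -1.67]
ball 27 [ 0.53848991 -0.2253117   0.11      ] top z 0.12736911506698814
green [ 0.65041804 -0.09063391  0.085     ]
green [ 0.58558335 -0.09782776  0.085     ]
green [ 0.52108414 -0.1053138   0.085     ]
green [ 0.45521676 -0.11243401  0.085     ]
```

Run:
```python
from h import *
import numpy as np, cv2
s=show()
for c in ("side","top"):
    im,d=get_image(c)
    hsv=cv2.cvtColor(im,cv2.COLOR_RGB2HSV)
    m=((hsv[...,0]<8)|(hsv[...,0]>172))&(hsv[...,1]>150)&(hsv[...,2]>60)
    n,l,stt,cen=cv2.connectedComponentsWithStats(m.astype(np.uint8))
    K=get_calibration(c); 
    for i in range(1,n):
        if stt[i,4]<15: continue
        v,u=np.where(l==i); z=d[v,u]; ok=z>0
        P=np.c_[(u-K['cx'])/K['fx']*z,(v-K['cy'])/K['fy']*z,z][ok]
        W=(P-np.array(K['t']))@np.array(K['R'])
        print(c,i,stt[i],cen[i],np.round(np.median(W,0),4),"z pct",np.round(np.percentile(W[:,2],[5,50,90,98]),4))
        # sphere fit known r
        from scipy.optimize import least_squares
        c0=np.median(W,0)-[0,0,.006]
        r=least_squares(lambda x:np.linalg.norm(W-x,axis=1)-.012,c0,loss='soft_l1',f_scale=.001)
        print('  sphere',np.round(r.x,4),r.cost)
    save(im,'fin_'+c,(180,180,300,290) if c=='side' else (0,0,512,384),5 if c=='side' else 1.5)
```

```text
t 81.6 p [0.4435 0.1352 0.2046] x [0.994 0.111 0.   ] y [ 0.111 -0.994 -0.   ] z [ 0.  0. -1.] w 0.566 F [ 0.4 -1.2 -0.3] q [-1.14  0.18  0.87  1.97 -0.16  1.06 -1.67]
side 1 [238 232   8   9  54] [241.88888889 235.61111111] [ 0.5345 -0.2339  0.1179] z pct [0.1096 0.1179 0.1232 0.1253]
  sphere [ 0.5366 -0.2261  0.1115] 4.7931123008311794e-05
top 2 [324 205   6   7  33] [326.3030303  207.75757576] [ 0.5361 -0.2218  0.1205] z pct [0.1151 0.1205 0.1261 0.1285]
  sphere [ 0.5367 -0.225   0.1127] 4.4359103261783564e-05
```

View pics/fin_side.png

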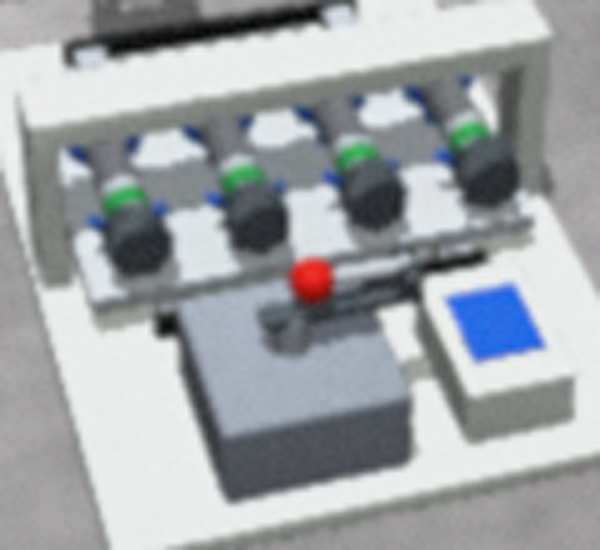

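View pics/fin_top.png

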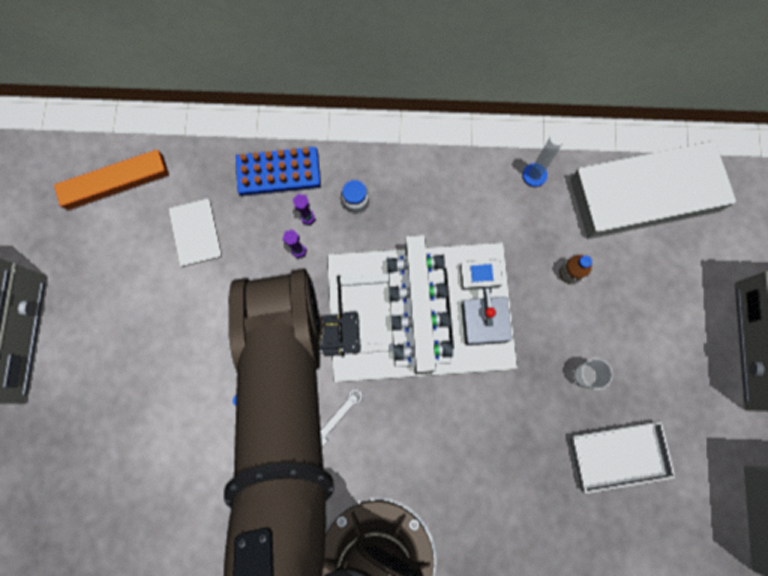

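```bash
ls -tr pics | head -20
python3 - <<'E'
import cv2,glob,os
for f in sorted(glob.glob('pics/*'),key=os.path.getmtime)[:12]:
    print(f,cv2.imread(f).shape)
E
```

```text
a_side.png
a_top.png
a_wrist.png
a_topz.png
a_sidez.png
a_crank.png
a_crank_s.png
b_wrist.png
b_crop.png
c_wrist.png
d_wrist.png
d_side.png
e_wrist.png
e_side.png
e_top.png
f_wrist.png
g_wrist.png
g_side.png
h_wrist.png
h_side.png
pics/a_side.png (384, 512, 3)
pics/a_top.png (384, 512, 3)
pics/a_wrist.png (384, 512, 3)
pics/a_topz.png (576, 800, 3)
pics/a_sidez.png (585, 765, 3)
pics/a_crank.png (660, 660, 3)
pics/a_crank_s.png (630, 630, 3)
pics/b_wrist.png (384, 512, 3)
pics/b_crop.png (550, 500, 3)
pics/c_wrist.png (384, 512, 3)
pics/d_wrist.png (384, 512, 3)
pics/d_side.png (600, 680, 3)
```

Run:
```python
import cv2,numpy as np
a=cv2.imread('pics/a_side.png')[180:290,180:300]
a=cv2.resize(a,None,fx=3.3,fy=3.3,interpolation=cv2.INTER_CUBIC)
b=cv2.imread('pics/fin_side.png'); b=cv2.resize(b,(a.shape[1],a.shape[0]))
cv2.imwrite('pics/cmp_side.png',np.hstack([a,b]))
```

```text
(no output)
```

View pics/cmp_side.png

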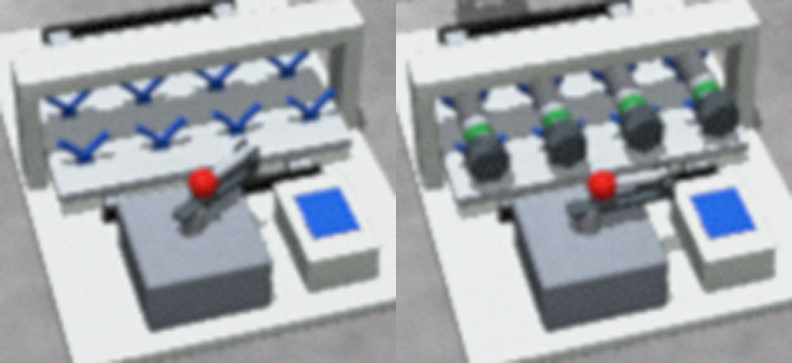

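```bash
ls -tr --full-time pics | awk '{print $0}' >/dev/null; ls -tr pics | grep -E 'side|top' | tr '\n' ' '; ls -tr pics | tail -40 | tr '\n' ' '
python3 - <<'E'
from h import *
import numpy as np
# project arm directions through side camera
ax=np.array([.526,-.226,.096])
for a in (0,5.5,20,35,45,60):
    t=np.radians(a); print(a,np.round(proj('side',ax+.06*np.array([np.cos(t),np.sin(t),0])),1))
print(np.round(proj('side',ax),1))
E
```

```text
a_side.png a_top.png a_topz.png a_sidez.png d_side.png e_side.png e_top.png g_side.png h_side.png i_side.png j_side.png n_side.png p_side.png p_top.png p_topz.png q_top.png t_side.png u_side.png v_side.png y_side.png ab_side.png ad_side.png aj_side.png al_side.png ar_side.png at_side.png ay_side.png ay_top.png bb_side.png bc_side.png bd_side.png be_side.png bg_side.png bh_side.png bh_top.png fin_side.png fin_top.png cmp_side.png ad_side.png ae_wrist.png af_wrist.png ag_wrist.png ah_wrist.png ai_wrist.png aj_wrist.png aj_side.png ak_wrist.png al_side.png am_wrist.png an_wrist.png ao_wrist.png ap_wrist.png aq_wrist.png ar_wrist.png ar_side.png as_wrist.png at_side.png au_wrist.png av_wrist.png aw_wrist.png ax_wrist.png ay_side.png ay_top.png ay_wrist.png az_wrist.png ba_wrist.png bb_side.png bc_side.png bd_side.png be_side.png bf_wrist.png bg_wrist.png bg_side.png bh_side.png bh_top.png fin_side.png fin_top.png cmp_side.png 0 [261.4 237.8]
5.5 [260.8 236.3]
20 [258.4 232.5]
35 [254.6 229.2]
45 [251.4 227.5]
60 [246.1 225.6]
[238.  240.6]
```

Run:
```python
import cv2,numpy as np
for n in ('ay_side','p_side','y_side','bb_side'):
    print(n,cv2.imread(f'pics/{n}.png').shape)
```

```text
ay_side (720, 720, 3)
p_side (384, 512, 3)
y_side (600, 800, 3)
bb_side (630, 765, 3)
```

View pics/ay_side.png

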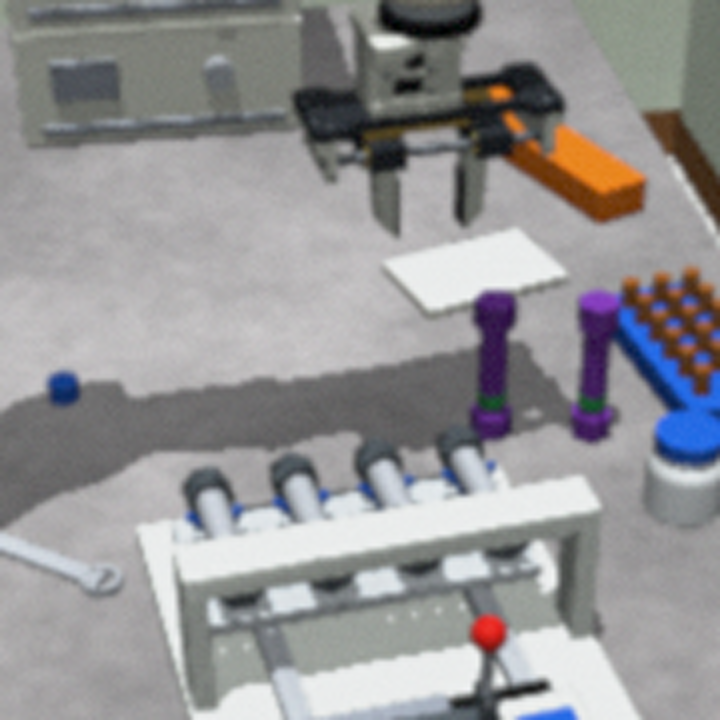

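View pics/be_side.png

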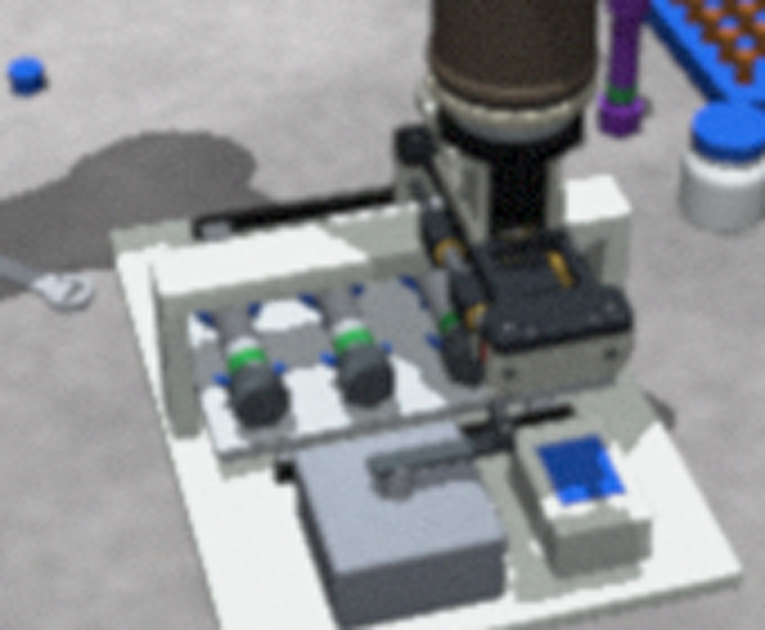

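Run:
```python
from cell import workorder, monitor
print(workorder.sign_off())
print(monitor.observe()['clock'])
```

```text
the job is handed in; nothing more can be done
None
the job is handed in; nothing more can be done
```

I did every step and handed the job in at about 82 s of the 210 s; the hand-in gave no verdict. I swung the handle up and cranked the carriage out to its stop. All four steel columns went into cradles of their own, and I then cranked the carriage two turns back to the home stop and folded the handle down.

**Last checks**
- **Columns:** all four lie in separate cradles under the heater bar. The beaker, amber bottle, white jar and purple look-alikes show no change in the pictures.
- **Handle:** the ball sits at about (0.5366, −0.2255, 0.112), against 0.110 when flat, so the fold angle is about 0.05 rad (limit 0.15). An earlier, cruder reading of the ball's top had suggested up to 0.1 rad. I did not press it down any further.
- **Carriage:** the crank rests against the home stop. Its arm now points about 5°, against about 35° at the start, so the carriage is slightly further home than when I began.
- **Arm:** it stands clear of everything, with a force reading of about 1 N.

**What went wrong or disagreed**
- The fingertips lie about 39 mm higher than the reported tool position, which I allowed for in every grasp.
- The grip slackened once while cranking out, and I regrasped the ball.
- I pushed against the loading stop with about 60 N for a moment. That is under the 120 N wrist limit but over the 40 N allowed for the gripper's body. I believe only the fingers were in contact, but I can't confirm that.

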